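# Scoop beads into the organiser, seat the clasp plates and shut the lid

## Task

Pack the bead kit: slide the white organiser's lid fully open, then use the scoop to move every bead from the sorting tray into the organiser's empty bay (the fingers must not touch the beads), and seat both metal clasp plates, the brass and the copper one, flat and square, fully down in a pocket each. When all are in, slide the lid fully shut, and leave the scoop standing upright on its cork mat. Leave the glass dish, ring cone, crimping tool and thread spool where they are.

Things in the scene. Friction and masses are not known exactly. Their poses are not given: they have to be found in the camera images.
- organiser: fixed white bead organiser, 110 (x) by 200 (y), walls 52 high, 3 thick. Origin: centre of underside; z up. A 3 mm wall at y = 0 parts the open bead bay (y < 0: inside x -52..52, y -97..-1.5) from a grey block (y > 0, its top 36 up) with two rectangular pockets. The lid slides to +x on two runners at y = +-98 that reach to x = 167, top 52 up
- bay_floor (a point): centre of the bead bay's floor, 4 above the bench
- pocket1_floor (a point): centre of the floor of the first clasp pocket (organiser's x = 0, y = 27), 30 above the bench. Each of the two like pockets is 53 along the organiser's x and 39 along its y, 6 deep, edge chamfered 1.5; the walls round their block stand 16 above it and are 104 apart along x
- pocket2_floor (a point): the same for the second, like pocket (organiser's x = 0, y = 72), 45 from the first
- lid (a joint): how far the organiser's flat white lid is slid open, along the organiser's +x: 0 shut, 0.110 m fully open. It stays where it is left (about 1.2 N friction). It is a 110 by 200 plate, 3 thick, underside 53 above the bench; fully open, it lies wholly beyond the bay and the pockets
- lid_grip (a point): top centre of the lid's blue grip bar: 12 along the organiser's x, 50 along its y, standing 22 above the lid, its top 78 above the bench. Moves with the lid; with the lid shut it is at the organiser's x = -43, y = 0
- plate1: loose brass clasp plate, 50 (its x) by 36 (its y) by 8 thick, about 90 g, with a grip rib on top: 10 along x, 30 along y, 12 tall, centred. Origin: centre of the underside; z up. It fits either pocket, either way round, with its x along the organiser's x; seated, its underside is on the pocket floor
- plate2: loose copper clasp plate of the same shape and size as plate1; fits either pocket likewise
- sorting_tray: fixed long wooden tray, 262 (x) by 88 (y), side and -x walls 28 high, 5 thick, floor 3 thick. Origin: centre of underside; z up. Inside y -39..39; floor flat from x = -126 to 100, then a 45 degree ramp up to x = 112, 15 up, then a 50 high end block (x 112 to 130). Beads start on the floor between x = -16 and 96; the -x end starts empty
- scoop: loose steel scoop, about 120 g, starts on its cork mat. Pan 74 (x) by 70 (y), floor 2 thick, side and back walls 24 high, 2 to 3 thick, open mouth at +x (lip at x = 37). Origin: underside centre of the pan; z up when level. Upright dark wooden handle behind the pan, centred at x = -47: 20 (x) by 14 (y), from the underside to 92 up
- scoop_grip (a point): point on the axis of the scoop's handle, 78 above the underside of the scoop: grip here across the 14 mm (scoop's y)
- cork_mat: cork mat, 125 (x) by 95 (y) by 3 thick, fixed flat on the bench: the scoop's place. Origin: centre of the underside
- glass_dish: round glass dish, 72 across, 24 high, bystander; origin centre of the underside
- ring_cone: white ceramic ring cone, 54 across the foot, 72 high, bystander; origin centre of the underside
- crimping_tool: stainless crimping tool lying flat, about 140 by 50, 12 high, bystander; origin near its middle
- thread_spool: red thread spool, 34 across, 32 high, bystander; origin centre of the underside
- bead1: round glazed, slippery ceramic bead, 20 across, 10 g; origin at its centre. It rolls on slopes steeper than about 12 degrees. Not present in every start
- bead2: round glazed, slippery ceramic bead, 20 across, 10 g; origin at its centre. It rolls on slopes steeper than about 12 degrees. Not present in every start
- bead3: round glazed, slippery ceramic bead, 20 across, 10 g; origin at its centre. It rolls on slopes steeper than about 12 degrees. Not present in every start
- bead4: round glazed, slippery ceramic bead, 20 across, 10 g; origin at its centre. It rolls on slopes steeper than about 12 degrees. Not present in every start
- bead5: round glazed, slippery ceramic bead, 20 across, 10 g; origin at its centre. It rolls on slopes steeper than about 12 degrees. Not present in every start
- bead6: round glazed, slippery ceramic bead, 20 across, 10 g; origin at its centre. It rolls on slopes steeper than about 12 degrees. Not present in every start
- bead7: round glazed, slippery ceramic bead, 20 across, 10 g; origin at its centre. It rolls on slopes steeper than about 12 degrees. Not present in every start
Mind the look-alikes: they are no part of the job. Leave any pink look-alike of the plate2 alone. Leave any pink look-alike of the scoop alone.

How it is judged:
On the way, in this order (a step that is already met when the one before it is completed fails the run):
1. the lid is slid fully open (value of joint lid above 0.098 m), for 0.2 s.
2. every bead is in the bay and both clasp plates are seated in the pockets (x of bead1 in the frame of organiser between -0.054 and 0.054 m and y of bead1 in the frame of organiser between -0.099 and -0.001 m and z of bead1 in the frame of organiser between 0 and 0.045 m and x of bead2 in the frame of organiser between -0.054 and 0.054 m and y of bead2 in the frame of organiser between -0.099 and -0.001 m and z of bead2 in the frame of organiser between 0 and 0.045 m and x of bead3 in the frame of organiser between -0.054 and 0.054 m and y of bead3 in the frame of organiser between -0.099 and -0.001 m and z of bead3 in the frame of organiser between 0 and 0.045 m and x of bead4 in the frame of organiser between -0.054 and 0.054 m and y of bead4 in the frame of organiser between -0.099 and -0.001 m and z of bead4 in the frame of organiser between 0 and 0.045 m and x of bead5 in the frame of organiser between -0.054 and 0.054 m and y of bead5 in the frame of organiser between -0.099 and -0.001 m and z of bead5 in the frame of organiser between 0 and 0.045 m and x of bead6 in the frame of organiser between -0.054 and 0.054 m and y of bead6 in the frame of organiser between -0.099 and -0.001 m and z of bead6 in the frame of organiser between 0 and 0.045 m and x of bead7 in the frame of organiser between -0.054 and 0.054 m and y of bead7 in the frame of organiser between -0.099 and -0.001 m and z of bead7 in the frame of organiser between 0 and 0.045 m and ((horizontal distance between plate1 and pocket1_floor below 0.004 m and z of plate1 in the frame of pocket1_floor between -0.002 and 0.002 m and angle between plate1's own z axis and vertical below 0.05 rad and angle between the x axis of plate1 and the x axis of organiser, either way round below 0.12 rad) or (horizontal distance between plate1 and pocket2_floor below 0.004 m and z of plate1 in the frame of pocket2_floor between -0.002 and 0.002 m and angle between plate1's own z axis and vertical below 0.05 rad and angle between the x axis of plate1 and the x axis of organiser, either way round below 0.12 rad)) and ((horizontal distance between plate2 and pocket1_floor below 0.004 m and z of plate2 in the frame of pocket1_floor between -0.002 and 0.002 m and angle between plate2's own z axis and vertical below 0.05 rad and angle between the x axis of plate2 and the x axis of organiser, either way round below 0.12 rad) or (horizontal distance between plate2 and pocket2_floor below 0.004 m and z of plate2 in the frame of pocket2_floor between -0.002 and 0.002 m and angle between plate2's own z axis and vertical below 0.05 rad and angle between the x axis of plate2 and the x axis of organiser, either way round below 0.12 rad))), for 0.2 s.
At the end, for the whole second after the job is handed in: every bead lies in the organiser's bay; both clasp plates are down on the floor of a pocket each (within 2 mm in height and 4 mm sideways, level within 0.05 rad, square within 0.12 rad); the lid is shut to within 6 mm; the scoop stands upright and at rest on the cork mat, centres within 45 mm (all of step 2 and value of joint lid below 0.006 m and horizontal distance between scoop and cork_mat below 0.045 m and z of scoop in the frame of cork_mat between 0 and 0.008 m and angle between scoop's own z axis and vertical below 0.1 rad and linear speed of each of scoop, plate1, plate2 below 0.02 m/s); the robot touches nothing.
It fails at once if the fingers touch a bead (contact force between the fingers and bead1 above 0.3 N or contact force between the fingers and bead2 above 0.3 N or contact force between the fingers and bead3 above 0.3 N or contact force between the fingers and bead4 above 0.3 N or contact force between the fingers and bead5 above 0.3 N or contact force between the fingers and bead6 above 0.3 N or contact force between the fingers and bead7 above 0.3 N).
It fails at once if a bystander (glass dish, ring cone, crimping tool, thread spool) is moved more than 3 cm or tipped over (distance of any of glass_dish, ring_cone, crimping_tool, thread_spool from where it was at the start of the episode above 0.03 m or angle between any of glass_dish, ring_cone, crimping_tool, thread_spool's own z axis and vertical above 0.5 rad).
Of bead1, bead2, bead3, bead4, bead5, bead6, bead7 only 3 to 7 are there at a start; the rules pass over those that are not, and their reading is None.
At some moment in a run one of plate1, plate2 may be knocked a few centimetres aside while the robot is not near it.
It also fails if it takes over 184 s, if anything falls off the work surface, if the arm or the gripper's body presses on something with over 40 N, if the wrist force passes 120 N, or if a joint passes its speed limit or range.

## Robot

A 6-joint arm with a two-finger parallel gripper is mounted at the origin on the work surface. World frame = base frame: x ahead of the robot, y to its left, z up, the work surface at z = 0. Lengths are in m, angles in rad, forces in N, time in s.
With the tool pointing down it reaches from about 0.35 to 1 m from the base axis. Payload 7.1 kg.
Tool frame: the origin (TCP) lies midway between the tips of the shut fingers; the grasp point (between the pads) lies arm.tcp_to_grasp behind it (arm.tcp_to_grasp is the distance from the TCP to the grasp point, in m); z points along the fingers, y is the line along which they close (so a half turn about z gives the same grasp; the last joint's range is limited). The gripper opens to 85 mm and grips with 20 to 120 N. Pads are 22 mm wide; open, the fingers measure 114 mm over their backs; the gripper's body (76 mm by 85 mm) begins 54 mm behind the grasp point. The pads swing forward as they close: fully open they stand 13 mm farther back than shut.
Start: joints at [1.179, 0.423, 1.63, -0, 1.089, -0.019], TCP at [0.228, 0.582, 0.231] pointing down, gripper open.
Joint ranges: [-3, 3], [-0.9, 2.11], [0.09, 2.58], [-1.31, 4.45], [0.11, 2.69], [-2.54, 2.54]. Speed limits (rad/s): [2.39, 2.39, 3.01, 3.14, 3.14, 3.14].

## Interface

Orientations are given as a 3x3 rotation matrix whose columns are the frame's x, y, z axes.
In Python, from plant import get_state, optics, arm gives the robot as it stands.
- The arm moves only by the shell command python3 -m creep 'ROWS' [OPENING]. ROWS is JSON, one flat list of numbers, 6 for each row, row after row: the shift along the tool's x, y, z in m, then the turn, a rotation vector about the tool's x, y, z in rad. A call has 1 to 8 rows; each row is the pose to reach, as a shift and turn from the pose commanded when the call began, along the tool's axes at that moment; what a row does not reach only later rows make up. A row lasts 1/10 s, in which the tool goes at most 50 mm and 8.59 degrees, less where a joint would pass 70% of its speed; a pose out of reach is approached as far as the arm can. A call with a gripper value outside its range is refused whole. OPENING is the opening, from -1 (shut) to 1 (fully open), set as the call begins (- or left out, the last holds). The fingers move at their own pace and stop on an object; the grip force is fixed at half the most. Time passes only in rows, so rows that repeat a pose let the fingers close. It gives the time, the measured TCP pose, the force, the opening and the grip force at its end, in the units of the state.
- get_state(): the state, without advancing time (a new reading comes with each control period).
- optics.read_camera(name): name is "scene" or "top" or "wrist"; returns a dict with "pixels" (384x512x3 uint8, red, green, blue), "mtx" (3x3 intrinsics, pixels), "origin" and "orientation" of the camera in the world. Camera axes: x right, y down, z forward; pixel columns grow to the right and rows downward; lengths in m; the calibration is good to about 2 mm. A picture is of the moment at which its call begins. There is no depth.
- arm.finish_job(): hands the job in; it is judged then, once.
Trained networks look in a picture, given as the dict that the camera call returned (one of the last four; its "shot" number tells which), for a name from the list of things; names that differ only in an ending like _2 or _b are one class to them, and where a whole thing is asked for, a point or a joint stands for the part that bears it (a point fixed in the world has none). Each returns a list of dicts, best first, with "score" (0 to 1); they miss things now and then, are a little off and sometimes report something else, mostly with a low value. They report only what shows in the picture. A call takes as long as a camera call. They do not tell look-alikes from the thing itself.
- optics.silhouettes(picture, thing): "region" (384x512 bool, what is visible of it) and "centre" ([column, row] in pixels, amid what is visible of it).
- optics.mark_of(picture, thing): "centre" ([column, row] in pixels: a listed point, or the origin of a listed thing).
The state is a dict: "clock": time; "qpos": joint angles; "joint_vel": joint speeds; "joint_torque": joint torques, N m; "eef_pos": TCP position; "ee_rot": TCP orientation; "force": force on the tool from outside, world axes, zero at the start; "moment": the same for the moment, N m; "width": finger opening in m; "finger_force": force on a finger pad.
Only numpy, scipy, OpenCV 4.12 (cv2) and the standard library are available. Lean on these libraries where they do the work, as an engineer would, in place of code of your own. Each camera call takes 0.05 s, during which the arm holds its last target. There are 200 camera calls.

## Working session

There is one attempt and no reset: what is moved stays moved. The work goes in short steps, Python scripts to look and compute and a shell command to move; the robot and the scene stay as the last step left them, time stands still between calls to the robot, and variables do not carry over. Pictures are saved under pics/ and viewed, at most 14 in all, crops included, and the job is handed in when it is done.

```bash
mkdir -p pics; ls; cat > h.py <<'E'
import numpy as np, cv2
from plant import get_state, optics, arm
def ray(p,uv):
    K=np.array(p["mtx"]);R=np.array(p["orientation"]);o=np.array(p["origin"])
    d=R@np.linalg.inv(K)@np.array([uv[0],uv[1],1.]);return o,d
def at(p,uv,z):
    o,d=ray(p,uv);return o+d*(z-o[2])/d[2]
def proj(p,X):
    K=np.array(p["mtx"]);R=np.array(p["orientation"]);o=np.array(p["origin"])
    c=(np.atleast_2d(X)-o)@R;q=c@K.T;return q[:,:2]/q[:,2:]
def save(p,n,crop=None,s=1):
    im=p["pixels"][:,:,::-1]
    if crop: im=im[crop[1]:crop[3],crop[0]:crop[2]]
    cv2.imwrite("pics/"+n,cv2.resize(im,None,fx=s,fy=s,interpolation=cv2.INTER_CUBIC))
E
python3 - <<'E'
from h import *
s=get_state()
for k,v in s.items(): print(k,np.round(v,3).tolist())
print(arm.tcp_to_grasp)
for n in("top","scene"):
    p=optics.read_camera(n);save(p,n+"0.png",s=1.5);print(n,np.round(p["origin"],3),np.round(p["orientation"],2).tolist(),np.array(p["mtx"]).tolist())
    for t,z in [("organiser",0),("lid_grip",.078),("plate1",0),("plate2",0),("sorting_tray",0),("scoop",.003),("scoop_grip",.081),("cork_mat",0),("glass_dish",0),("ring_cone",0),("crimping_tool",0),("thread_spool",0),("bead1",.013)]:
        print(t,[(np.round(m["centre"]).tolist(),np.round(at(p,m["centre"],z)[:2],3).tolist(),round(m["score"],2)) for m in optics.mark_of(p,t)])
E
```

```text
pics
clock 0.0
qpos [1.179, 0.424, 1.631, -0.0, 1.089, -0.019]
joint_vel [-0.0, 0.001, -0.0, -0.001, -0.002, 0.001]
joint_torque [-0.001, -55.739, -28.173, -0.0, 0.007, -0.0]
eef_pos [0.227, 0.582, 0.231]
ee_rot [[-0.931, 0.364, -0.001], [0.364, 0.931, -0.001], [0.0, -0.002, -1.0]]
force [-0.378, 0.291, 0.189]
moment [0.016, 0.035, -0.034]
finger_force 0.0
width 0.085
0.0187
top [0.409 0.036 1.076] [[-0.03, -0.99, 0.17], [-1.0, 0.04, 0.03], [-0.03, -0.17, -0.99]] [[458.4127406161305, 0.0, 251.63064475911017], [0.0, 458.4127406161305, 191.39702244908221], [0.0, 0.0, 1.0]]
organiser [([162.0, 234.0], [0.499, 0.282], 0.86)]
lid_grip [([151.0, 248.0], [0.463, 0.288], 0.88), ([361.0, 214.0], [0.52, -0.172], 0.38), ([146.0, 230.0], [0.5, 0.299], 0.36)]
plate1 [([196.0, 145.0], [0.712, 0.199], 0.85), ([273.0, 190.0], [0.594, 0.015], 0.71), ([238.0, 182.0], [0.617, 0.099], 0.56)]
plate2 [([196.0, 145.0], [0.712, 0.199], 0.85), ([273.0, 190.0], [0.594, 0.015], 0.71), ([238.0, 182.0], [0.617, 0.099], 0.56)]
sorting_tray [([375.0, 212.0], [0.534, -0.221], 0.66)]
scoop [([284.0, 250.0], [0.453, 
[... 1750 characters left out ...]
0, 190.0], [0.429, 0.059], 0.16)]
glass_dish [([331.0, 246.0], [0.769, 0.042], 0.79)]
ring_cone [([301.0, 308.0], [0.776, -0.133], 0.82)]
crimping_tool [([243.0, 351.0], [0.725, -0.26], 0.89), ([203.0, 192.0], [0.429, 0.048], 0.26), ([301.0, 308.0], [0.777, -0.134], 0.25)]
thread_spool [([200.0, 208.0], [0.456, -0.003], 0.39), ([273.0, 148.0], [0.495, 0.301], 0.37)]
bead1 [([176.0, 274.0], [0.53, -0.192], 0.63), ([174.0, 292.0], [0.553, -0.229], 0.59), ([185.0, 265.0], [0.532, -0.165], 0.57), ([184.0, 279.0], [0.551, -0.194], 0.43), ([191.0, 255.0], [0.529, -0.139], 0.41), ([197.0, 268.0], [0.559, -0.16], 0.4), ([162.0, 280.0], [0.517, -0.218], 0.39), ([297.0, 310.0], [0.775, -0.148], 0.29)]
```

View pics/top0.png

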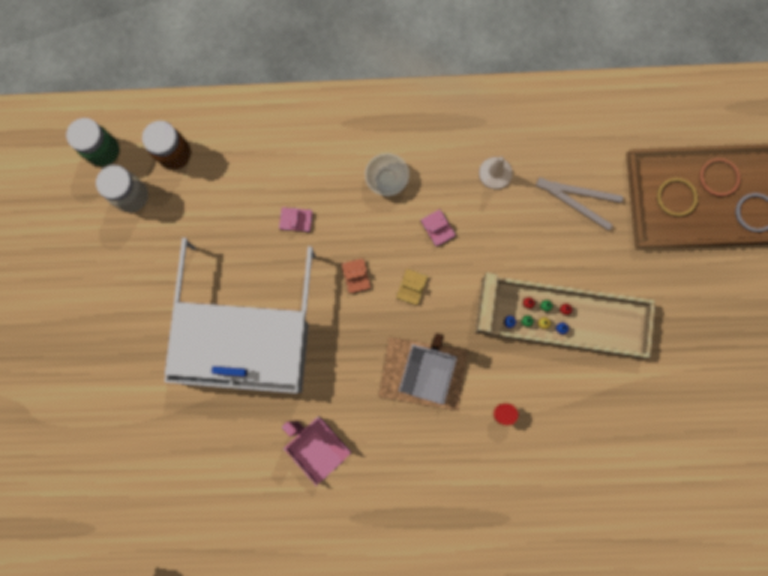

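View pics/scene0.png

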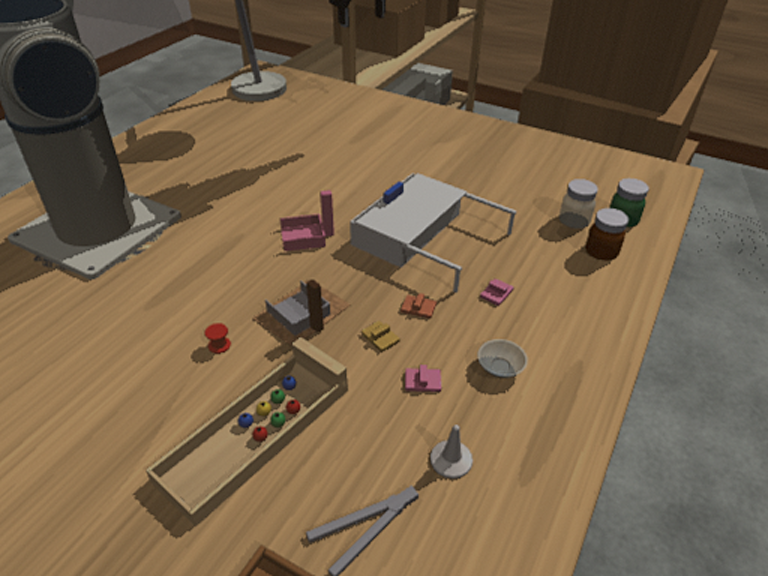

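Top view shows: organiser at lower-left with the lid shut and the runners up (+x). The grip bar is at view px (229,372), copper plate (355,276), brass (412,288), steel scoop (430,375) with its handle at (437,342), and the tray with 7 beads at right. The pink look-alikes are at (295,219), (438,227) and (318,450).

```bash
cat >> h.py <<'E'
from scipy.spatial.transform import Rotation as Rot
def down(deg):
    a=np.radians(deg);y=np.array([np.cos(a),np.sin(a),0]);z=np.array([0,0,-1.]);return np.c_[np.cross(y,z),y,z]
def goal(pos,deg=None,R=None,half=True,nearq=True):
    """tool-frame shift/turn from the present pose to TCP pos with closing dir deg (world), nearest half turn to radial"""
    s=get_state();C=np.array(s["ee_rot"]);p=np.array(s["eef_pos"]);pos=np.array(pos,float)
    if R is None:
        if half:
            rad=np.degrees(np.arctan2(pos[1],pos[0])); deg=rad+((deg-rad+90)%180-90)
        R=down(deg)
    v=Rot.from_matrix(C.T@R).as_rotvec();d=C.T@(pos-p)
    print("GOAL shift mm",np.round(d*1000,1),"turn rad",np.round(v,3),"q6",round(float(s["qpos"][5]),2),"pos",np.round(p,4))
def outline(p,thing,near=None,i=0):
    L=optics.silhouettes(p,thing)
    if near is not None: L=sorted(L,key=lambda m:np.hypot(*(np.array(m["centre"])-near)))
    return L[i]["region"].astype(np.uint8),L[i]["centre"],L[i]["score"]
E
python3 - <<'E'
from h import *
p=optics.read_camera("top");im=p["pixels"]
save(p,"crop1.png",(90,140,320,340),3)
g=cv2.inRange(im,(150,150,150),(255,255,255))
hsv=cv2.cvtColor(im,cv2.COLOR_RGB2HSV)
# lid: bright low sat
m=((hsv[...,1]<40)&(hsv[...,2]>150)).astype(np.uint8); m[:,:100]=0;m[:,215:]=0;m[:180]=0
m=cv2.morphologyEx(m,cv2.MORPH_OPEN,np.ones((9,9)))
c=max(cv2.findContours(m,0,2)[0],key=cv2.contourArea);q=cv2.approxPolyDP(c,5,True)[:,0]
print(q.tolist());print([np.round(at(p,u,.056)[:2],4).tolist() for u in q])
# blue bar
b=((hsv[...,0]>100)&(hsv[...,0]<130)&(hsv[...,1]>150)).astype(np.uint8);b[:,220:]=0
ys,xs=np.nonzero(b);r=cv2.minAreaRect(np.c_[xs,ys].astype(np.float32));print(r,np.round(at(p,r[0],.072),4))
for t,lo in [("scoop",None),("cork_mat",None),("sorting_tray",None)]:
    for M in optics.silhouettes(p,t)[:2]:
        ys,xs=np.nonzero(M["region"]);r=cv2.minAreaRect(np.c_[xs,ys].astype(np.float32));print(t,M["score"],r)
E
```

```text
[[116, 202], [111, 249], [140, 250], [141, 243], [197, 255], [201, 208]]
[[0.5695, 0.374], [0.4637, 0.3831], [0.4594, 0.3178], [0.4749, 0.3157], [0.4444, 0.1903], [0.5491, 0.1802]]
((152.4794158935547, 247.26760864257812), (21.09153938293457, 3.5280392169952393), 4.398705005645752) [0.4637 0.2858 0.072 ]
scoop 0.82 ((286.00531005859375, 243.47964477539062), (31.21617889404297, 45.604225158691406), 14.620874404907227)
scoop 0.7 ((207.58273315429688, 296.59307861328125), (45.17674255371094, 33.46733093261719), 48.366458892822266)
cork_mat 0.61 ((281.9310302734375, 248.80308532714844), (55.90155029296875, 42.85785675048828), 10.43747615814209)
sorting_tray 0.75 ((376.30084228515625, 211.15972900390625), (118.31439208984375, 39.99800491333008), 9.283553123474121)
```

View pics/crop1.png

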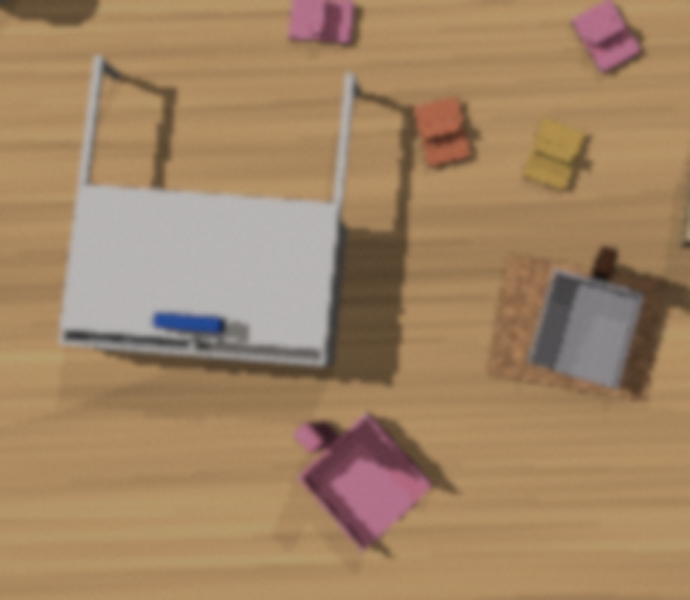

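Crop: lid edges and bar (188,322 in crop) are clear; organiser yaw ≈ -6°, grip bar ≈ (0.463, 0.286). Going above it.

```bash
python3 -c "
from h import *
goal([.463,.2865,.17],-6)"
```

```text
GOAL shift mm [-326.9 -189.5   61.3] turn rad [-0.    -0.     1.303] q6 -0.02 pos [0.2276 0.5821 0.2313]
```

```bash
python3 -m creep '[-0.327,-0.1895,0.061,0,0,1.303,-0.327,-0.1895,0.061,0,0,1.303,-0.327,-0.1895,0.061,0,0,1.303,-0.327,-0.1895,0.061,0,0,1.303,-0.327,-0.1895,0.061,0,0,1.303,-0.327,-0.1895,0.061,0,0,1.303,-0.327,-0.1895,0.061,0,0,1.303,-0.327,-0.1895,0.061,0,0,1.303]'
python3 - <<'E'
from h import *
goal([.463,.2865,.17],-6)
p=optics.read_camera("wrist");save(p,"w1.png");print(p["origin"],np.round(p["orientation"],3).tolist(),p["mtx"][0])
print([(m["centre"],np.round(at(p,m["centre"],.078),4),m["score"]) for m in optics.mark_of(p,"lid_grip")])
E
```

```text
clock: 2.4
eef_pos: [0.4646, 0.2839, 0.17]
ee_rot: [[0.01, 1.0, 0.0], [1.0, -0.01, -0.0], [-0.0, 0.0, -1.0]]
force: [0.2, 0.3, -0.2]
width: 0.0852
finger_force: 0.0
GOAL shift mm [ 2.5 -1.6 -0. ] turn rad [0.    0.    0.095] q6 0.54 pos [0.4646 0.2839 0.17  ]
[0.46538321 0.36845414 0.31335941] [[1.0, -0.009, -0.004], [-0.01, -0.946, -0.323], [-0.001, 0.323, -0.946]] [298.8151677    0.         256.68439469]
[([256.4, 187.4], array([0.4641, 0.2889, 0.078 ]), 0.59)]
```

View pics/w1.png

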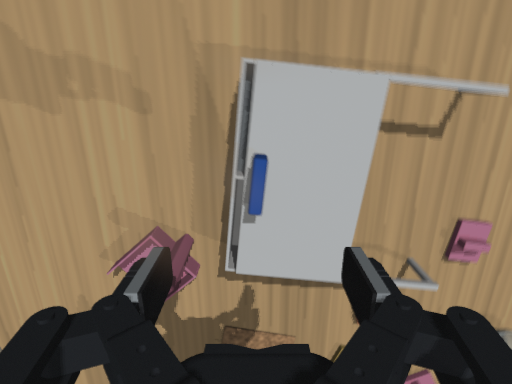

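Wrist view: bar at (258,185), lid slightly ajar over the -x wall (gap at x≈240 px); fingers straddle it correctly. Descend, grip, pull.

```bash
python3 -m creep '[0.004,-0.001,0.04,0,0,0.095,0.004,-0.001,0.08,0,0,0.095,0.004,-0.001,0.1095,0,0,0.095,0.004,-0.001,0.1095,0,0,0.095]'
python3 -m creep '[0,0,0,0,0,0,0,0,0,0,0,0,0,0,0,0,0,0,0,0,0,0,0,0,0,0,0,0,0,0,0,0,0,0,0,0,0,0,0,0,0,0]' -1
python3 -c "
from h import *
goal([.58,.2755,.060],-6)"
```

```text
clock: 2.9
eef_pos: [0.4593, 0.2896, 0.0575]
ee_rot: [[0.095, 0.995, -0.006], [0.995, -0.095, -0.004], [-0.004, -0.006, -1.0]]
force: [-1.0, 0.0, 0.0]
width: 0.0854
finger_force: 0.0
clock: 3.6
eef_pos: [0.4628, 0.2908, 0.062]
ee_rot: [[0.098, 0.995, 0.001], [0.995, -0.098, 0.001], [0.001, 0.001, -1.0]]
force: [-1.8, -0.5, 8.0]
width: 0.0104
finger_force: 60.1
GOAL shift mm [ -3.8 118.1   2.1] turn rad [ 0.001 -0.001  0.007] q6 0.64 pos [0.4628 0.2908 0.062 ]
```

```bash
python3 -m creep '[0,0.012,-0.001,0,0,0,0,0.028,-0.001,0,0,0,0,0.044,-0.001,0,0,0,0,0.06,-0.001,0,0,0,0,0.076,-0.001,0,0,0,0,0.088,-0.001,0,0,0,0,0.096,-0.001,0,0,0,0,0.096,-0.001,0,0,0]'
python3 -m creep '[0,0.005,0,0,0,0,0,0.01,0,0,0,0,0,0.01,0,0,0,0]'
python3 -m creep '[0,0.004,0,0,0,0,0,0.004,0,0,0,0,0,0.004,0,0,0,0]'
```

```text
clock: 4.4
eef_pos: [0.5595, 0.2804, 0.062]
ee_rot: [[0.098, 0.995, 0.001], [0.995, -0.098, -0.0], [-0.0, 0.001, -1.0]]
force: [1.3, -5.9, 5.1]
width: 0.0107
finger_force: 60.4
clock: 4.7
eef_pos: [0.5633, 0.2799, 0.0619]
ee_rot: [[0.097, 0.995, -0.009], [0.995, -0.097, -0.002], [-0.003, -0.009, -1.0]]
force: [-15.6, -1.3, 15.7]
width: 0.0105
finger_force: 62.1
clock: 5.0
eef_pos: [0.5635, 0.2798, 0.0618]
ee_rot: [[0.097, 0.995, -0.015], [0.995, -0.097, -0.003], [-0.004, -0.015, -1.0]]
force: [-29.1, 2.3, 25.0]
width: 0.0104
finger_force: 63.3
```

```bash
python3 -m creep '[0,-0.007,0,0,0,0,0,-0.009,0,0,0,0,0,-0.009,0,0,0,0]'
python3 -m creep '[0,0,0,0,0,0,0,0,0,0,0,0,0,0,-0.03,0,0,0,0,0,-0.08,0,0,0,0,-0.03,-0.13,0,0,0,0,-0.06,-0.16,0,0,0,0,-0.06,-0.16,0,0,0]' 0.2
python3 - <<'E'
from h import *
p=optics.read_camera("top");save(p,"t2.png",(90,130,320,330),3)
print([(m["centre"],np.round(at(p,m["centre"],.078),4),m["score"]) for m in optics.mark_of(p,"lid_grip")])
for n,z in(("organiser",0),("pocket1_floor",.03),("pocket2_floor",.03),("bay_floor",.004),("scoop",.003),("scoop_grip",.081),("cork_mat",0)):
    for k in("top","scene"):
        p=optics.read_camera(k);print(n,k,[(np.round(m["centre"]).tolist(),np.round(at(p,m["centre"],z)[:2],4).tolist(),round(m["score"],2)) for m in optics.mark_of(p,n)[:2]])
E
```

```text
clock: 5.3
eef_pos: [0.5617, 0.2801, 0.062]
ee_rot: [[0.096, 0.995, -0.001], [0.995, -0.096, -0.001], [-0.001, -0.001, -1.0]]
force: [-1.8, -4.4, 4.9]
width: 0.0103
finger_force: 60.6
clock: 6.0
eef_pos: [0.5023, 0.2882, 0.2269]
ee_rot: [[0.095, 0.995, 0.006], [0.995, -0.095, 0.004], [0.005, 0.005, -1.0]]
force: [0.4, 0.3, -0.1]
width: 0.0512
finger_force: 0.0
[([158.1, 203.6], array([0.5592, 0.2724, 0.078 ]), 0.91), ([129.1, 229.1], array([0.5047, 0.3364, 0.078 ]), 0.3)]
organiser top [([161.0, 235.0], [0.496, 0.2839], 0.77), ([380.0, 206.0], [0.5467, -0.2345], 0.39)]
organiser scene [([268.0, 148.0], [0.4829, 0.2932], 0.6)]
pocket1_floor top [([389.0, 135.0], [0.7097, -0.2607], 0.75), ([148.0, 233.0], [0.4987, 0.3078], 0.56)]
pocket1_floor scene [([277.0, 133.0], [0.488, 0.335], 0.95)]
pocket2_floor top [([130.0, 230.0], [0.5068, 0.3496], 0.63)]
pocket2_floor scene [([284.0, 133.0], [0.5049, 0.3442], 0.68)]
bay_floor top [([182.0, 235.0], [0.4929, 0.2329], 0.78), ([339.0, 276.0], [0.3889, -0.1266], 0.62)]
bay_floor scene [([260.0, 159.0], [0.4891, 0.2351], 0.85)]
scoop top [([282.0, 250.0], [0.4509, 0.0011], 0.83), ([336.0, 274.0], [0.3922, -0.1204], 0.66)]
scoop scene [([202.0, 206.0], [0.4579, 0.0023], 0.9), ([200.0, 159.0], [0.3473, 0.1539], 0.83)]
scoop_grip top [([291.0, 225.0], [0.5008, -0.018], 0.8), ([127.0, 229.0], [0.5043, 0.3392], 0.75)]
scoop_grip scene [([205.0, 191.0], [0.4877, -0.0176], 0.93), ([219.0, 138.0], [0.4008, 0.1702], 0.75)]
cork_mat top [([284.0, 248.0], [0.4566, -0.0046], 0.62)]
cork_mat scene []
```

View pics/t2.png

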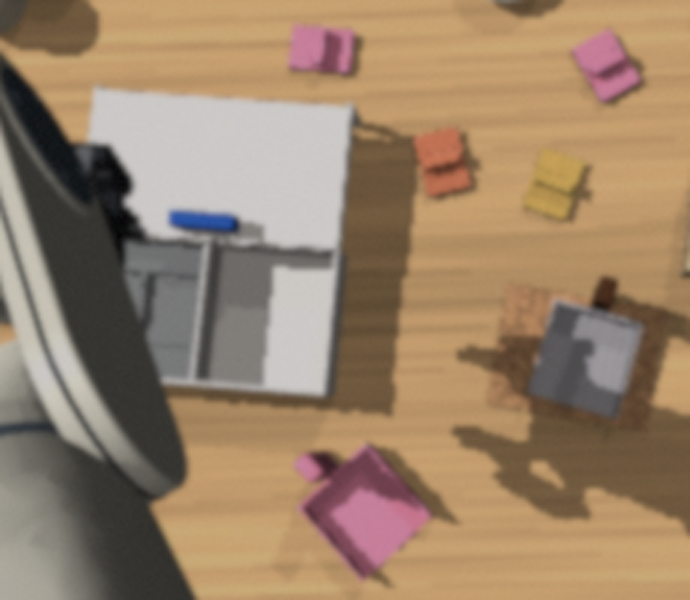

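Lid is fully open (blue bar now at crop (203,221)), bay and pocket block visible; the arm hides part of the pockets. Now look at both plates from the wrist.

```bash
python3 -c "
from h import *
goal([.60,.06,.20],0)"
```

```text
GOAL shift mm [-216.1  118.5   21.8] turn rad [-0.     0.    -0.097] q6 0.59 pos [0.5029 0.2865 0.2218]
```

```bash
python3 -m creep '[-0.216,0.1185,0.022,0,0,-0.097,-0.216,0.1185,0.022,0,0,-0.097,-0.216,0.1185,0.022,0,0,-0.097,-0.216,0.1185,0.022,0,0,-0.097,-0.216,0.1185,0.022,0,0,-0.097,-0.216,0.1185,0.022,0,0,-0.097,-0.216,0.1185,0.022,0,0,-0.097,-0.216,0.1185,0.022,0,0,-0.097]' 1
python3 - <<'E'
from h import *
p=optics.read_camera("wrist");save(p,"w2.png")
for t in("plate1","plate2"):
  print(t,[(np.round(m["centre"]).tolist(),np.round(at(p,m["centre"],0)[:2],4).tolist(),round(m["score"],2)) for m in optics.mark_of(p,t)[:5]])
q=optics.read_camera("top")
print([(np.round(m["centre"]).tolist(),np.round(at(q,m["centre"],0)[:2],4).tolist(),round(m["score"],2)) for m in optics.mark_of(q,"plate1")[:5]])
hsv=cv2.cvtColor(p["pixels"],cv2.COLOR_RGB2HSV)
for n,lo,hi in(("copper",(3,130,80),(11,255,255)),("brass",(20,130,60),(28,255,255))):
    m=cv2.inRange(hsv,lo,hi);m=cv2.morphologyEx(m,cv2.MORPH_OPEN,np.ones((3,3)))
    nl,lb,st,_=cv2.connectedComponentsWithStats(m)
    for i in np.argsort(-st[1:,4])[:2]+1:
        ys,xs=np.nonzero(lb==i)
        W=np.array([at(p,u,.008)[:2]*1000 for u in np.c_[xs,ys]]).astype(np.float32)
        print(n,st[i].tolist(),cv2.minAreaRect(W))
print(get_state()["eef_pos"])
E
```

```text
clock: 8.3
eef_pos: [0.5996, 0.0607, 0.1998]
ee_rot: [[-0.0, 1.0, -0.0], [1.0, 0.0, 0.0], [0.0, -0.0, -1.0]]
force: [-0.0, 0.3, 0.3]
width: 0.0855
finger_force: 0.0
plate1 [([247.0, 199.0], [0.5873, 0.0138], 0.9), ([363.0, 32.0], [0.7081, 0.1983], 0.75), ([266.0, 125.0], [0.61, 0.1042], 0.72), ([325.0, 233.0], [0.686, -0.0321], 0.65), ([224.0, 325.0], [0.5526, -0.179], 0.42)]
plate2 [([247.0, 199.0], [0.5873, 0.0138], 0.9), ([363.0, 32.0], [0.7081, 0.1983], 0.75), ([266.0, 125.0], [0.61, 0.1042], 0.72), ([325.0, 233.0], [0.686, -0.0321], 0.65), ([224.0, 325.0], [0.5526, -0.179], 0.42)]
[([195.0, 146.0], [0.7097, 0.2003], 0.51)]
copper [244, 106, 49, 40, 1335] ((611.8335571289062, 103.91291046142578), (48.99264907836914, 35.503822326660156), 11.436349868774414)
brass [243, 187, 31, 31, 602] ((600.4468383789062, 12.117445945739746), (37.15315246582031, 27.603195190429688), 68.97099304199219)
brass [227, 181, 24, 30, 429] ((577.0509033203125, 21.940229415893555), (35.349952697753906, 19.540922164916992), 68.88773345947266)
[0.59970847 0.06118321 0.20001857]
```

View pics/w2.png

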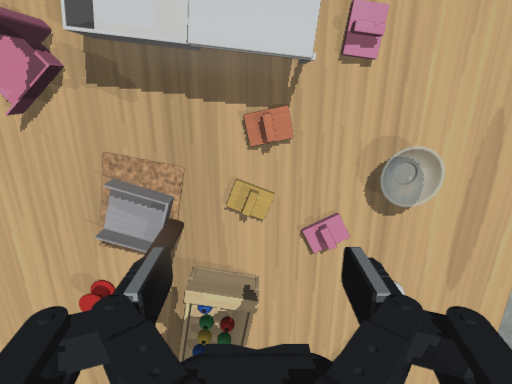

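Wrist view: copper plate at (268,126), brass at (249,199), pinks at (326,233) and (366,28). Poses: copper (0.611,0.104) at 11.4°, brass (0.591,0.016) at -21°. Grasp copper.

```bash
python3 -c "
from h import *
goal([.611,.104,.010],11.4)"
```

```text
GOAL shift mm [ 42.8  11.3 190. ] turn rad [ 0.    -0.    -0.197] q6 0.08 pos [0.5997 0.0612 0.2   ]
```

```bash
python3 -m creep '[0.043,0.011,0.04,0,0,-0.1,0.043,0.011,0.08,0,0,-0.197,0.043,0.011,0.12,0,0,-0.197,0.043,0.011,0.15,0,0,-0.197,0.043,0.011,0.17,0,0,-0.197,0.043,0.011,0.182,0,0,-0.197,0.043,0.011,0.1895,0,0,-0.197,0.043,0.011,0.1895,0,0,-0.197]'
python3 -m creep '[0,0,0,0,0,0,0,0,0,0,0,0,0,0,0,0,0,0,0,0,0,0,0,0,0,0,0,0,0,0,0,0,0,0,0,0,0,0,0,0,0,0]' -1
python3 -m creep '[0,0,-0.02,0,0,0,0,0,-0.06,0,0,0,0,0,-0.1,0,0,0,0,0,-0.1,0,0,0]'
python3 -c "
from h import *
goal([.501,.309,.11],-5.8)
goal([.506,.355,.11],-5.8)"
```

```text
clock: 9.35
eef_pos: [0.6108, 0.1033, 0.01]
ee_rot: [[-0.196, 0.981, -0.001], [0.981, 0.196, -0.0], [0.0, -0.001, -1.0]]
force: [-0.3, -0.1, 0.8]
width: 0.0856
finger_force: 0.0
clock: 10.05
eef_pos: [0.6113, 0.1031, 0.0109]
ee_rot: [[-0.196, 0.981, 0.001], [0.981, 0.196, 0.0], [-0.0, 0.001, -1.0]]
force: [-0.4, -0.5, 5.6]
width: 0.008
finger_force: 60.4
clock: 10.45
eef_pos: [0.6145, 0.1036, 0.1155]
ee_rot: [[-0.196, 0.981, 0.009], [0.981, 0.196, 0.001], [-0.0, 0.009, -1.0]]
force: [1.6, 0.5, -0.3]
width: 0.0082
finger_force: 59.7
GOAL shift mm [223.7 -71.1   4.8] turn rad [ 0.009 -0.001  0.298] q6 -0.05 pos [0.6145 0.1036 0.1155]
GOAL shift mm [267.8 -57.2   4.9] turn rad [ 0.009 -0.001  0.298] q6 -0.05 pos [0.6145 0.1036 0.1155]
```

```bash
cat >> h.py <<'E'
def W(c,yaw,P):
    a=np.radians(yaw);P=np.atleast_2d(P).astype(float);return np.c_[c[0]+P[:,0]*np.cos(a)-P[:,1]*np.sin(a),c[1]+P[:,0]*np.sin(a)+P[:,1]*np.cos(a),P[:,2]]
def rect(x0,x1,y0,y1,z): return np.array([[x0,y0,z],[x1,y0,z],[x1,y1,z],[x0,y1,z]])/1000
def overlay(p,c,yaw,rects,name,crop,s):
    im=cv2.resize(p["pixels"][crop[1]:crop[3],crop[0]:crop[2],::-1],None,fx=s,fy=s,interpolation=cv2.INTER_CUBIC)
    for r,col in rects:
        q=(proj(p,W(c,yaw,r))-np.array(crop[:2])+.5)*s-.5
        cv2.polylines(im,[np.int32(np.round(q*8))],True,col,1,cv2.LINE_AA,3)
    return im
ORG=[(rect(-55,55,-100,100,52),(0,0,255)),(rect(-52,52,-97,-1.5,4),(0,255,0)),(rect(-26.5,26.5,7.5,46.5,36),(255,0,0)),(rect(-26.5,26.5,52.5,91.5,36),(255,0,0)),(rect(-52,52,1.5,97,36),(255,0,255))]
E
python3 - <<'E'
from h import *
a=optics.read_camera("top");b=optics.read_camera("scene")
i1=overlay(a,(.4964,.2833),-5.8,ORG,"",(100,180,230,276),6)
i2=overlay(b,(.4964,.2833),-5.8,ORG,"",(215,90,345,186),6)
i=np.vstack([i1[:300*2],i2])[:,:]
cv2.imwrite("pics/ov1.png",cv2.resize(np.hstack([i1,i2]),(780*2,576))[:, :800]);cv2.imwrite("pics/ovA.png",i1);cv2.imwrite("pics/ovB.png",i2)
E
```

```text
(no output)
```

View pics/ovA.png

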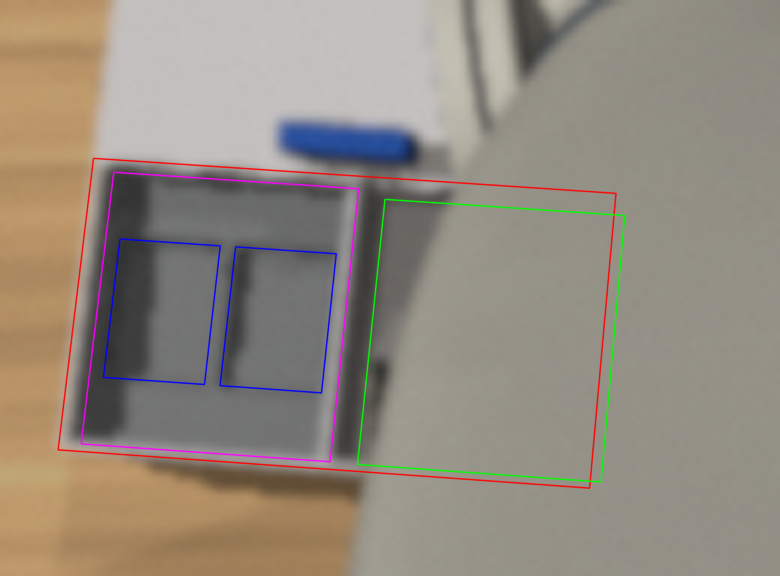

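View pics/ovB.png

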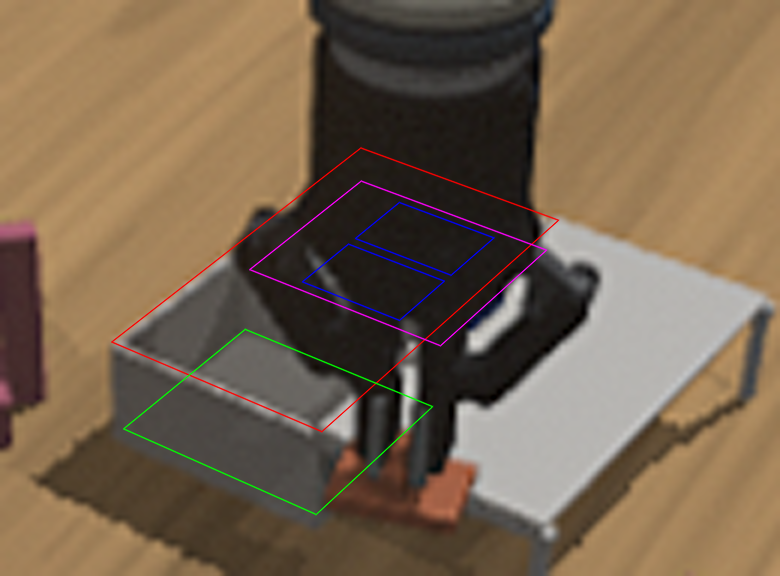

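Top overlay matches within ~1–2 mm (partition strip near (345,300)); the scene view is blocked by the gripper. Go hover over pocket 2 and measure with the wrist camera, seeing plate and pockets together.

```bash
python3 -m creep '[0.266,-0.057,0,0,0,0.297,0.266,-0.057,0,0,0,0.297,0.266,-0.057,0,0,0,0.297,0.266,-0.057,0,0,0,0.297,0.266,-0.057,0,0,0,0.297,0.266,-0.057,0,0,0,0.297,0.266,-0.057,0,0,0,0.297,0.266,-0.057,0,0,0,0.297]'
python3 -m creep '[0,0,0,0,0,0,0,0,0,0,0,0]'
python3 - <<'E'
from h import *
s=get_state();print(s["eef_pos"],s["ee_rot"])
P=np.array(s["eef_pos"]);R=np.array(s["ee_rot"]);yaw=np.degrees(np.arctan2(R[1,1],R[0,1]))
p=optics.read_camera("wrist")
im=overlay(p,(.4964,.2833),-5.8,ORG,"",(120,20,420,320),2.6)
pl=rect(-25,25,-18,18,0);pl[:,2]=P[2]-.0109;pt=pl.copy();pt[:,2]+=.008
for r in(pl,pt):
    q=(proj(p,W(P,yaw,r))-np.array([120,20])+.5)*2.6-.5
    cv2.polylines(im,[np.int32(np.round(q))],True,(0,255,255),1)
cv2.imwrite("pics/w3.png",im[:600])
E
```

```text
clock: 11.35
eef_pos: [0.5017, 0.3524, 0.1085]
ee_rot: [[0.098, 0.995, -0.003], [0.995, -0.098, -0.002], [-0.002, -0.002, -1.0]]
force: [0.3, -0.0, -1.1]
width: 0.008
finger_force: 59.6
clock: 11.55
eef_pos: [0.5033, 0.3513, 0.1097]
ee_rot: [[0.101, 0.995, -0.001], [0.995, -0.101, -0.001], [-0.001, -0.001, -1.0]]
force: [0.2, -1.0, 0.2]
width: 0.0081
finger_force: 59.6
[0.50327815 0.35134316 0.10971657] [[ 1.01492563e-01  9.94835854e-01 -9.40137095e-04]
 [ 9.94835923e-01 -1.01493300e-01 -7.71982814e-04]
 [-8.63413798e-04 -8.56931640e-04 -9.99999260e-01]]
```

View pics/w3.png

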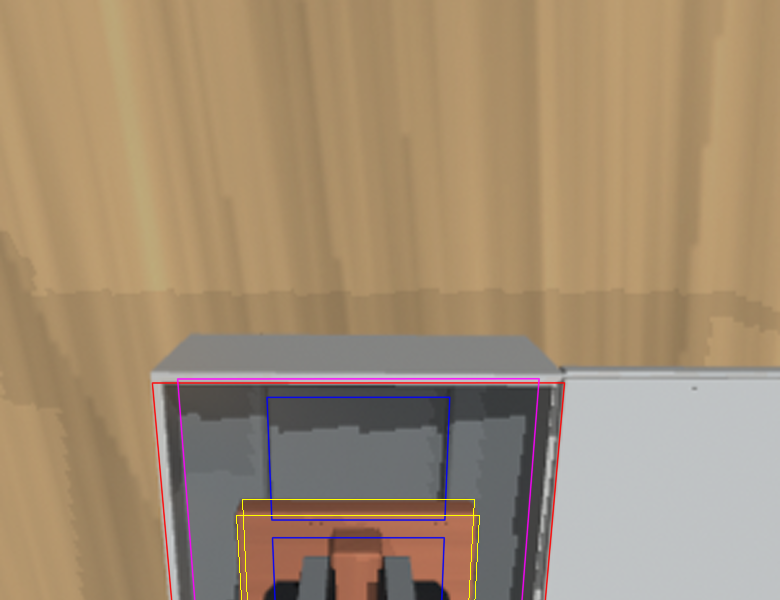

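Sharp view: held plate matches its model (yellow, edges at 237/478 px). The organiser's +y wall edge is at row 372 versus 382 in the model, so it lies ~2.7 mm farther +y; x agrees. Refining.

```bash
python3 - <<'E'
from h import *
p=optics.read_camera("wrist")
# sub-pixel edge: vertical profile of +y wall outer top edge in raw px, several columns
g=cv2.cvtColor(p["pixels"],cv2.COLOR_RGB2GRAY).astype(float)
for col in(190,230,270,310): print(col,g[155:176,col].astype(int).tolist())
print("row x-prof r200 left",g[200,178:195].astype(int).tolist(),"right",g[200,318:340].astype(int).tolist(), "pocket",g[182,215:232].astype(int).tolist(),g[182,285:298].astype(int).tolist())
a=np.radians(-5.8)
for d in(0,.002,.0025,.003,.0035):
    c=np.array([.4964,.2833])+d*np.array([-np.sin(a),np.cos(a)])
    print(d,c.round(4),proj(p,W(c,-5.8,[[-.055,.1,.052],[.055,.1,.052],[-.052,.097,.052],[.052,.097,.052],[-.0265,.0915,.036],[.0265,.0915,.036]])).round(1).tolist())
print(get_state()["eef_pos"])
E
```

```text
190 [132, 132, 132, 132, 132, 131, 132, 138, 165, 185, 184, 178, 143, 80, 80, 79, 79, 78, 78, 77, 76]
230 [131, 131, 131, 132, 131, 132, 131, 134, 157, 190, 190, 189, 170, 69, 73, 76, 77, 77, 77, 77, 77]
270 [131, 132, 132, 132, 131, 131, 131, 132, 148, 193, 193, 192, 178, 88, 64, 70, 70, 70, 70, 70, 69]
310 [131, 131, 131, 131, 131, 131, 132, 131, 143, 181, 194, 194, 182, 117, 59, 59, 59, 59, 59, 59, 59]
row x-prof r200 left [148, 149, 166, 187, 190, 190, 166, 95, 68, 69, 69, 67, 98, 105, 106, 106, 106] right [102, 96, 68, 59, 59, 60, 64, 65, 66, 66, 66, 119, 179, 187, 109, 141, 186, 194, 194, 193, 194, 194] pocket [107, 113, 114, 114, 114, 105, 95, 81, 73, 77, 78, 77, 77, 77, 77, 78, 76] [62, 61, 60, 60, 61, 60, 50, 56, 64, 77, 80, 106, 111]
0 [0.4964 0.2833] [[178.0, 167.0], [336.3, 166.9], [182.7, 171.1], [331.6, 171.0], [222.0, 172.4], [292.2, 172.4]]
0.002 [0.4966 0.2853] [[177.8, 164.2], [336.6, 164.1], [182.4, 168.4], [331.9, 168.3], [221.9, 169.9], [292.3, 169.8]]
0.0025 [0.4967 0.2858] [[177.7, 163.5], [336.6, 163.4], [182.4, 167.7], [331.9, 167.6], [221.9, 169.2], [292.4, 169.2]]
0.003 [0.4967 0.2863] [[177.6, 162.8], [336.7, 162.7], [182.3, 167.0], [332.0, 166.9], [221.9, 168.6], [292.4, 168.5]]
0.0035 [0.4968 0.2868] [[177.6, 162.1], [336.7, 161.9], [182.3, 166.3], [332.0, 166.2], [221.8, 167.9], [292.4, 167.9]]
[0.50349646 0.35164346 0.11013002]
```

```bash
python3 -c "
from h import *
goal([.5042,.3576,.055],-6)"
```

```text
GOAL shift mm [ 6.   0.1 55.1] turn rad [-0.     0.     0.003] q6 0.69 pos [0.5035 0.3516 0.1101]
```

```bash
python3 -m creep '[0.006,0,0.02,0,0,0.003,0.006,0,0.04,0,0,0.003,0.006,0,0.055,0,0,0.003,0.006,0,0.055,0,0,0.003]'
python3 -m creep '[0,0,0.004,0,0,0,0,0,0.007,0,0,0,0,0,0.010,0,0,0,0,0,0.0125,0,0,0,0,0,0.0125,0,0,0]'
```

```text
clock: 12.05
eef_pos: [0.5025, 0.3573, 0.0532]
ee_rot: [[0.104, 0.995, -0.003], [0.995, -0.104, -0.002], [-0.003, -0.003, -1.0]]
force: [0.4, -0.6, -1.2]
width: 0.0079
finger_force: 59.6
clock: 12.55
eef_pos: [0.5044, 0.3588, 0.046]
ee_rot: [[0.103, 0.995, 0.001], [0.995, -0.103, 0.001], [0.001, 0.001, -1.0]]
force: [-5.6, -6.6, 24.2]
width: 0.0078
finger_force: 62.7
```

```bash
python3 -m creep '[-0.0015,-0.001,-0.005,0,0,0,-0.0015,-0.001,-0.003,0,0,0,-0.0015,-0.001,0,0,0,0,-0.0015,-0.001,0.001,0,0,0,-0.0015,-0.001,0.001,0,0,0]'
```

```text
clock: 13.05
eef_pos: [0.5026, 0.3573, 0.0412]
ee_rot: [[0.103, 0.995, -0.0], [0.995, -0.103, -0.0], [-0.0, -0.0, -1.0]]
force: [2.5, -0.9, -1.3]
width: 0.0078
finger_force: 59.5
```

```bash
python3 -m creep '[0,0,0.001,0,0,0,0,0,0.001,0,0,0]'
python3 -m creep '[0,0,0,0,0,0,0,0,0,0,0,0,0,0,0,0,0,0,0,0,-0.01,0,0,0,0,0,-0.04,0,0,0,0,0,-0.08,0,0,0,0,0,-0.08,0,0,0]' -0.3
python3 - <<'E'
from h import *
p=optics.read_camera("wrist")
im=overlay(p,(.4955,.2857),-6,ORG,"",(140,60,400,260),3)
cv2.imwrite("pics/w4.png",im)
goal([.5909,.0162,.12],-21)
E
```

```text
clock: 13.25
eef_pos: [0.5026, 0.3574, 0.0409]
ee_rot: [[0.103, 0.995, 0.0], [0.995, -0.103, -0.0], [0.0, 0.0, -1.0]]
force: [1.3, -0.8, 1.8]
width: 0.0078
finger_force: 60.0
clock: 13.95
eef_pos: [0.5054, 0.3594, 0.1266]
ee_rot: [[0.103, 0.995, 0.008], [0.995, -0.103, 0.005], [0.006, 0.007, -1.0]]
force: [0.4, -0.5, 1.0]
width: 0.0298
finger_force: 0.0
GOAL shift mm [-331.7  121.3    3.6] turn rad [ 0.004 -0.005  0.264] q6 0.7 pos [0.5043 0.3586 0.1243]
```

View pics/w4.png

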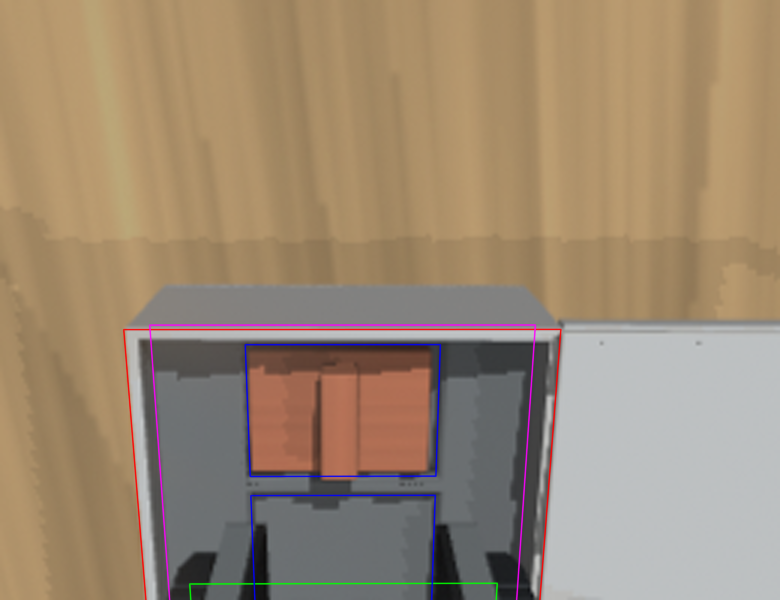

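Copper plate is seated in pocket 2 (plate 248–432 px inside pocket 245–440). Now the brass one.

```bash
python3 -m creep '[-0.332,0.121,-0.04,0,0,0.264,-0.332,0.121,-0.04,0,0,0.264,-0.332,0.121,-0.04,0,0,0.264,-0.332,0.121,-0.04,0,0,0.264,-0.332,0.121,-0.04,0,0,0.264,-0.332,0.121,-0.04,0,0,0.264,-0.332,0.121,-0.04,0,0,0.264,-0.332,0.121,-0.04,0,0,0.264]' 1
python3 -m creep '[0,0,0,0,0,0,0,0,0,0,0,0]'
cat > br.py <<'E'
from h import *
p=optics.read_camera("wrist");hsv=cv2.cvtColor(p["pixels"],cv2.COLOR_RGB2HSV)
m=cv2.inRange(hsv,(20,130,60),(28,255,255));m=cv2.morphologyEx(m,cv2.MORPH_CLOSE,np.ones((7,7)));m=cv2.morphologyEx(m,cv2.MORPH_OPEN,np.ones((5,5)))
nl,lb,st,ce=cv2.connectedComponentsWithStats(m);print(st[1:].tolist())
i=1+np.argmax(st[1:,4]);ys,xs=np.nonzero(lb==i)
r=cv2.minAreaRect(np.array([at(p,u,.008)[:2]*1000 for u in np.c_[xs,ys]]).astype(np.float32));print(r)
print([(np.round(at(p,k["centre"],0)[:2],4),k["score"]) for k in optics.mark_of(p,"plate1")[:4]])
cx,cy=np.array(r[0])/1000;a=r[2] if r[1][0]>r[1][1] else r[2]-90
goal([cx,cy,.0105],a)
E
python3 br.py
```

```text
clock: 14.8
eef_pos: [0.5897, 0.0099, 0.1609]
ee_rot: [[0.363, 0.932, 0.001], [0.932, -0.363, -0.001], [-0.001, 0.001, -1.0]]
force: [0.0, 0.3, -0.1]
width: 0.0857
finger_force: 0.0
clock: 15.0
eef_pos: [0.5878, 0.0154, 0.1601]
ee_rot: [[0.359, 0.933, -0.002], [0.933, -0.359, 0.0], [-0.0, -0.002, -1.0]]
force: [-0.0, 0.0, -0.2]
width: 0.0851
finger_force: 0.0
[[237, 154, 48, 34, 1596], [262, 332, 15, 14, 177]]
((591.2114868164062, 16.67330551147461), (35.00692367553711, 48.523094177246094), 68.9772720336914)
[(array([ 0.6867, -0.0306]), 0.9), (array([0.5875, 0.0162]), 0.62)]
GOAL shift mm [  1.7   3.1 149.7] turn rad [-0.001  0.     0.002] q6 0.37 pos [0.5879 0.0161 0.1603]
```

```bash
python3 -m creep '[0.001,0.003,0.04,0,0,0,0.001,0.003,0.08,0,0,0,0.001,0.003,0.11,0,0,0,0.001,0.003,0.13,0,0,0,0.001,0.003,0.142,0,0,0,0.001,0.003,0.149,0,0,0,0.001,0.003,0.149,0,0,0]'
python3 -m creep '[0,0,0,0,0,0,0,0,0,0,0,0,0,0,0,0,0,0,0,0,0,0,0,0,0,0,0,0,0,0,0,0,0,0,0,0,0,0,0,0,0,0]' -1
python3 -m creep '[0,0,-0.02,0,0,0,0,0,-0.06,0,0,0,0,0,-0.1,0,0,0,0,0,-0.1,0,0,0,0,0,-0.1,0,0,0]'
python3 -c "
from h import *
goal([.4988,.3127,.11],-6)"
```

```text
clock: 15.8
eef_pos: [0.5916, 0.0152, 0.0115]
ee_rot: [[0.358, 0.934, -0.001], [0.934, -0.358, 0.0], [-0.0, -0.001, -1.0]]
force: [1.0, -0.4, 0.2]
width: 0.0853
finger_force: 0.0
clock: 16.5
eef_pos: [0.5921, 0.0144, 0.0124]
ee_rot: [[0.359, 0.933, 0.001], [0.933, -0.359, -0.0], [0.0, 0.001, -1.0]]
force: [-0.5, -0.1, 5.8]
width: 0.0076
finger_force: 59.7
clock: 17.0
eef_pos: [0.5922, 0.0145, 0.1126]
ee_rot: [[0.359, 0.933, 0.002], [0.933, -0.359, 0.0], [0.001, 0.002, -1.0]]
force: [0.0, 0.6, -1.1]
width: 0.0081
finger_force: 59.0
GOAL shift mm [ 244.8 -194.2    2.4] turn rad [ 0.002 -0.    -0.262] q6 0.37 pos [0.5922 0.0145 0.1126]
```

```bash
python3 -m creep '[0.244,-0.194,0,0,0,-0.262,0.244,-0.194,0,0,0,-0.262,0.244,-0.194,0,0,0,-0.262,0.244,-0.194,0,0,0,-0.262,0.244,-0.194,0,0,0,-0.262,0.244,-0.194,0,0,0,-0.262,0.244,-0.194,0,0,0,-0.262,0.244,-0.194,0,0,0,-0.262]'
python3 -m creep '[0,0,0,0,0,0,0,0,0,0,0,0,0,0,0,0,0,0]'
python3 - <<'E'
from h import *
s=get_state()
P=np.array(s["eef_pos"]);R=np.array(s["ee_rot"]);yaw=np.degrees(np.arctan2(R[1,1],R[0,1]))
p=optics.read_camera("wrist")
im=overlay(p,(.4963,.2860),-6,ORG,"",(130,60,390,260),3)
pl=rect(-25,25,-16.2,19.8,0);pl[:,2]=P[2]-.0124;pt=pl.copy();pt[:,2]+=.008
for r in(pl,pt):
    q=(proj(p,W(P,yaw,r))-np.array([130,60])+.5)*3-.5
    cv2.polylines(im,[np.int32(np.round(q))],True,(0,255,255),1)
cv2.imwrite("pics/w5.png",im)
goal([.4988,.3117,.06],-6)
E
```

```text
clock: 17.8
eef_pos: [0.4967, 0.313, 0.1101]
ee_rot: [[0.101, 0.995, -0.002], [0.995, -0.101, -0.001], [-0.002, -0.002, -1.0]]
force: [0.3, 0.2, -0.9]
width: 0.0078
finger_force: 59.0
clock: 18.1
eef_pos: [0.4988, 0.3102, 0.1116]
ee_rot: [[0.107, 0.994, -0.0], [0.994, -0.107, -0.0], [-0.0, -0.0, -1.0]]
force: [1.2, -0.3, -1.6]
width: 0.0072
finger_force: 59.0
GOAL shift mm [ 1.2 -0.2 51.7] turn rad [-0.     0.    -0.002] q6 0.64 pos [0.4988 0.3105 0.1117]
```

View pics/w5.png

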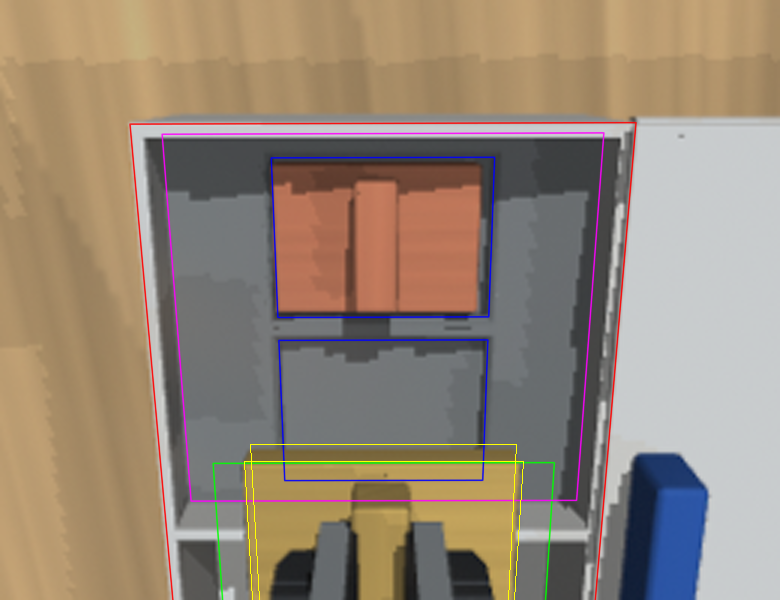

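Model fits organiser exactly now; brass plate sits ~1 mm off TCP along the rib. Lower into pocket 1 centre (0.4991, 0.3129).

```bash
python3 -m creep '[0.0014,0.0003,0.02,0,0,0,0.0014,0.0003,0.04,0,0,0,0.0014,0.0003,0.055,0,0,0,0.0014,0.0003,0.055,0,0,0,0.0014,0.0003,0.055,0,0,0]'
python3 -m creep '[0,0,0.004,0,0,0,0,0,0.008,0,0,0,0,0,0.012,0,0,0,0,0,0.0145,0,0,0,0,0,0.0145,0,0,0]'
```

```text
clock: 18.65
eef_pos: [0.4989, 0.3129, 0.0568]
ee_rot: [[0.105, 0.994, -0.0], [0.994, -0.105, -0.0], [-0.0, -0.0, -1.0]]
force: [0.1, 0.5, -0.7]
width: 0.0076
finger_force: 59.0
clock: 19.15
eef_pos: [0.4994, 0.3129, 0.0452]
ee_rot: [[0.105, 0.995, 0.001], [0.995, -0.105, -0.0], [-0.0, 0.001, -1.0]]
force: [-5.8, -8.5, 26.9]
width: 0.0077
finger_force: 65.8
```

```bash
python3 -m creep '[-0.001,-0.001,-0.004,0,0,0,-0.001,-0.001,-0.002,0,0,0,-0.001,-0.001,0,0,0,0,-0.001,-0.001,0.0005,0,0,0,-0.001,-0.001,0.0005,0,0,0]'
```

```text
clock: 19.65
eef_pos: [0.4985, 0.3123, 0.0443]
ee_rot: [[0.104, 0.995, 0.002], [0.995, -0.104, 0.0], [0.0, 0.002, -1.0]]
force: [-4.6, -8.5, 28.7]
width: 0.0075
finger_force: 66.6
```

```bash
python3 -m creep '[-0.001,-0.0007,-0.004,0,0,0,-0.001,-0.0007,-0.002,0,0,0,-0.001,-0.0007,0,0,0,0,-0.001,-0.0007,0,0,0,0,-0.001,-0.0007,0,0,0,0]'
```

```text
clock: 20.15
eef_pos: [0.4978, 0.312, 0.042]
ee_rot: [[0.105, 0.995, 0.002], [0.995, -0.105, 0.001], [0.001, 0.001, -1.0]]
force: [1.4, 0.3, 6.9]
width: 0.008
finger_force: 63.8
```

```bash
python3 -m creep '[0,0,0,0,0,0,0,0,0,0,0,0,0,0,0,0,0,0,0,0,-0.01,0,0,0,0,0,-0.04,0,0,0,0,0,-0.09,0,0,0,0,0,-0.09,0,0,0,0,0,-0.09,0,0,0]' -0.3
python3 - <<'E'
from h import *
p=optics.read_camera("wrist")
PL=[(rect(-25,25,9,45,38),(0,255,255)),(rect(-25,25,54,90,38),(0,255,255))]
cv2.imwrite("pics/w6.png",overlay(p,(.4963,.2860),-6,PL,"",(130,90,330,290),3))
q=optics.read_camera("top");save(q,"t3.png",(250,170,450,300),4)
b=optics.read_camera("scene")
for n,z in(("scoop",.003),("scoop_grip",.081),("cork_mat",0),("sorting_tray",0)):
    for P in(q,b):print(n,[(np.round(m["centre"],1).tolist(),np.round(at(P,m["centre"],z)[:2],4).tolist(),round(m["score"],2)) for m in optics.mark_of(P,n)[:2]])
E
```

```text
clock: 20.95
eef_pos: [0.4976, 0.3119, 0.1337]
ee_rot: [[0.105, 0.994, 0.003], [0.994, -0.105, 0.002], [0.002, 0.003, -1.0]]
force: [-0.1, -1.4, -0.4]
width: 0.0302
finger_force: 0.0
scoop [([213.9, 301.4], [0.3397, 0.1605], 0.62)]
scoop [([197.3, 155.5], [0.3316, 0.1626], 0.97), ([201.2, 203.4], [0.4505, 0.0096], 0.67)]
scoop_grip [([290.0, 225.0], [0.5017, -0.0168], 0.95), ([193.3, 285.9], [0.3783, 0.1952], 0.59)]
scoop_grip [([217.0, 134.6], [0.3898, 0.1792], 0.73), ([203.5, 191.6], [0.486, -0.0224], 0.63)]
cork_mat [([281.8, 248.6], [0.4549, 0.0004], 0.7), ([353.7, 212.6], [0.5335, -0.1714], 0.62)]
cork_mat [([201.2, 208.8], [0.4592, -0.0033], 0.86), ([145.4, 231.2], [0.3923, -0.1248], 0.35)]
sorting_tray [([373.8, 207.8], [0.5432, -0.219], 0.77)]
sorting_tray [([172.4, 286.1], [0.5355, -0.2126], 0.87)]
```

View pics/w6.png

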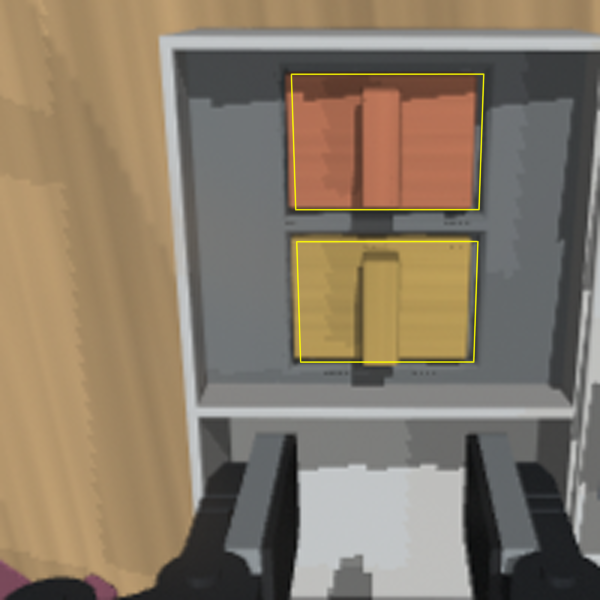

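View pics/t3.png

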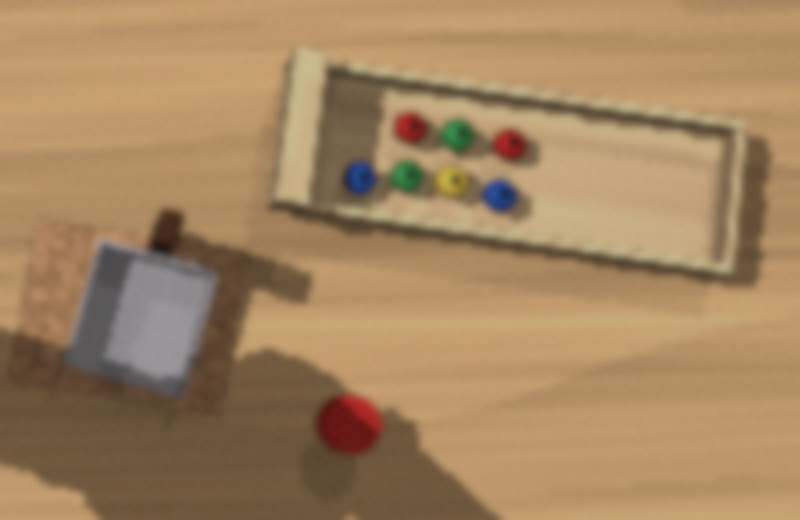

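Both plates are down in their pockets (wrist view). Top crop: scoop handle at (168,230), mouth facing down in the image (heading ≈164°); tray heading ≈82°, seven beads between (345,178) and (510,145). Go over the scoop.

```bash
python3 -c "
from h import *
goal([.497,-.018,.20],74)"
```

```text
GOAL shift mm [-327.5   34.8  -68.5] turn rad [-1.000e-03 -0.000e+00 -1.396e+00] q6 0.64 pos [0.4967 0.3113 0.1314]
```

```bash
python3 -m creep '[-0.3275,0.035,-0.069,0,0,-1.396,-0.3275,0.035,-0.069,0,0,-1.396,-0.3275,0.035,-0.069,0,0,-1.396,-0.3275,0.035,-0.069,0,0,-1.396,-0.3275,0.035,-0.069,0,0,-1.396,-0.3275,0.035,-0.069,0,0,-1.396,-0.3275,0.035,-0.069,0,0,-1.396,-0.3275,0.035,-0.069,0,0,-1.396]' 0.4
python3 -m creep '[0,0,0,0,0,-0.22,0,0,0,0,0,-0.22,0,0,0,0,0,-0.22,0,0,0,0,0,-0.22]'
python3 - <<'E'
from h import *
p=optics.read_camera("wrist");save(p,"w7.png")
print(get_state()["eef_pos"])
for n,z in(("scoop",.003),("scoop_grip",.081),("cork_mat",0)):
    print(n,[(np.round(m["centre"],1).tolist(),np.round(at(p,m["centre"],z)[:2],4).tolist(),round(m["score"],2)) for m in optics.mark_of(p,n)[:2]])
E
```

```text
clock: 22.3
eef_pos: [0.4977, -0.0212, 0.2018]
ee_rot: [[-0.849, 0.528, 0.002], [0.528, 0.849, -0.001], [-0.002, 0.0, -1.0]]
force: [0.9, -0.4, -0.2]
width: 0.0599
finger_force: 0.0
clock: 22.7
eef_pos: [0.4973, -0.0179, 0.2008]
ee_rot: [[-0.943, 0.334, -0.0], [0.334, 0.943, 0.0], [0.0, -0.0, -1.0]]
force: [-0.7, 0.3, -0.8]
width: 0.0598
finger_force: 0.0
[ 0.49734376 -0.01781117  0.20078392]
scoop [([256.9, 119.2], [0.4513, -0.0002], 0.81), ([152.2, 229.0], [0.5351, -0.1705], 0.64)]
scoop_grip [([259.7, 182.5], [0.4988, -0.0143], 0.68)]
cork_mat []
```

View pics/w7.png

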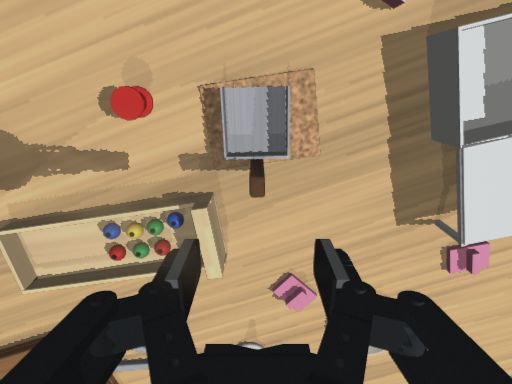

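Wrist view: scoop aligned with the tool (pan edges at columns 222 and 290, handle (257,180)), so heading ≈161°. Descend and grip the handle.

```bash
python3 -c "
from h import *
goal([.4985,-.0155,.062],71.3)"
```

```text
GOAL shift mm [ -0.4   2.5 138.8] turn rad [-0.    -0.    -0.013] q6 -1.29 pos [ 0.4973 -0.0177  0.2008]
```

```bash
python3 -m creep '[0,0.0025,0.04,0,0,-0.013,0,0.0025,0.08,0,0,-0.013,0,0.0025,0.11,0,0,-0.013,0,0.0025,0.13,0,0,-0.013,0,0.0025,0.1385,0,0,-0.013,0,0.0025,0.1385,0,0,-0.013]'
python3 -m creep '[0,0,0,0,0,0,0,0,0,0,0,0,0,0,0,0,0,0,0,0,0,0,0,0,0,0,0,0,0,0,0,0,0,0,0,0]' -1
python3 - <<'E'
from h import *
p=optics.read_camera("wrist");save(p,"w8.png")
E
```

```text
clock: 23.5
eef_pos: [0.4976, -0.0155, 0.0615]
ee_rot: [[-0.947, 0.32, -0.002], [0.32, 0.947, 0.0], [0.002, -0.001, -1.0]]
force: [0.2, 0.1, -0.0]
width: 0.0596
finger_force: 0.0
clock: 24.1
eef_pos: [0.4988, -0.0157, 0.063]
ee_rot: [[-0.947, 0.32, 0.001], [0.32, 0.947, -0.0], [-0.001, 0.0, -1.0]]
force: [-0.0, -1.4, 5.9]
width: 0.013
finger_force: 60.8
```

```bash
python3 -m creep '[0,0,-0.03,0,0,0,0,0,-0.07,0,0,0,0,0,-0.11,0,0,0,0,0,-0.11,0,0,0]'
python3 - <<'E'
from h import *
p=optics.read_camera("top")
a,b=at(p,(437.3,200.5),.028),at(p,(433.2,238.7),.028)
c,d=at(p,(324.2,182),.05),at(p,(318.2,221.2),.05)
print([x[:2].round(4) for x in(a,b,c,d)])
m1=(a+b)/2;m2=(c+d)/2;v=(m2-m1)[:2];print("len",np.hypot(*v),"yaw",np.degrees(np.arctan2(v[1],v[0])),"ctr",((m1+m2)/2)[:2], np.hypot(*(a-b)),np.hypot(*(c-d)))
TR=[(rect(-131,131,-44,44,28),(0,0,255)),(rect(-126,100,-39,39,3),(0,255,0)),(rect(112,130,-44,44,50),(255,0,0))]
y=np.degrees(np.arctan2(v[1],v[0]))
cv2.imwrite("pics/ov3.png",overlay(p,((m1+m2)/2)[:2],y,TR,"",(300,165,460,260),5))
E
```

```text
clock: 24.55
eef_pos: [0.5013, -0.0157, 0.177]
ee_rot: [[-0.947, 0.32, 0.009], [0.32, 0.947, -0.0], [-0.008, 0.002, -1.0]]
force: [1.1, -0.2, -1.3]
width: 0.0131
finger_force: 59.8
[array([ 0.5515, -0.3573]), array([ 0.4651, -0.3397]), array([ 0.5997, -0.1001]), array([ 0.5111, -0.0817])]Traceback (most recent call last):
  File "<stdin>", line 6, in <module>
TypeError: return arrays must be of ArrayType
```

Top corners give tray centre (0.5319,-0.2197), yaw ≈79.5° (length 262 mm checks). Hover the scoop over the tray's empty end.

```bash
python3 -c "
from h import *
goal([.5119,-.3278,.125],-10.5)"
```

```text
GOAL shift mm [-111.1 -292.    49.7] turn rad [0.005 0.003 1.428] q6 -1.3 pos [ 0.4998 -0.0156  0.1746]
```

```bash
python3 -m creep '[-0.111,-0.292,0.02,0,0,1.428,-0.111,-0.292,0.02,0,0,1.428,-0.111,-0.292,0.02,0,0,1.428,-0.111,-0.292,0.02,0,0,1.428,-0.111,-0.292,0.02,0,0,1.428,-0.111,-0.292,0.02,0,0,1.428,-0.111,-0.292,0.02,0,0,1.428,-0.111,-0.292,0.02,0,0,1.428]'
python3 -m creep '[0,0,0,0,0,0.28,0,0,0,0,0,0.28,0,0,0,0,0,0.28,0,0,0,0,0,0.28]'
cat > tr.py <<'E'
from h import *
import sys
c=(float(sys.argv[1]),float(sys.argv[2]));yw=float(sys.argv[3])
s=get_state();P=np.array(s["eef_pos"]);R=np.array(s["ee_rot"])
TR=[(rect(-131,131,-44,44,28),(0,0,255)),(rect(-126,112,-39,39,28),(0,0,255)),(rect(112,130,-44,44,50),(255,0,0))]
p=optics.read_camera("wrist")
im=overlay(p,c,yw,TR,"",(0,0,512,384),1.56)
# scoop in hand: tool frame, scoop x = tool x, z up = -tool z, underside at tool z=+.060, handle at scoop x=-47
def S(pts): return (np.array(pts)/1000*[1,-1,-1]+[.047,0,.060])@R.T+P
for r in(rect(-37,37,-35,35,24),rect(-37,37,-35,35,0)):
    q=proj(p,S(r*1000))*1.56;cv2.polylines(im,[np.int32(np.round(q))],True,(0,255,255),1)
cv2.imwrite("pics/"+sys.argv[4],im[:600])
goal([float(v) for v in sys.argv[5:8]],float(sys.argv[8]))
E
python3 tr.py .5319 -.2197 79.5 w9.png .5119 -.3278 .125 -10.5
```

```text
clock: 25.4
eef_pos: [0.5085, -0.3299, 0.1497]
ee_rot: [[-0.036, 0.999, -0.003], [0.999, 0.036, 0.001], [0.002, -0.002, -1.0]]
force: [-0.6, 0.6, -2.4]
width: 0.0131
finger_force: 59.6
clock: 25.8
eef_pos: [0.5092, -0.3272, 0.1509]
ee_rot: [[0.229, 0.973, -0.002], [0.973, -0.229, 0.001], [0.001, -0.002, -1.0]]
force: [-0.1, -0.9, -1.4]
width: 0.0135
finger_force: 59.6
GOAL shift mm [ 0.1  2.6 26.2] turn rad [-0.002 -0.001 -0.048] q6 -0.36 pos [ 0.5094 -0.3273  0.1512]
```

View pics/w9.png

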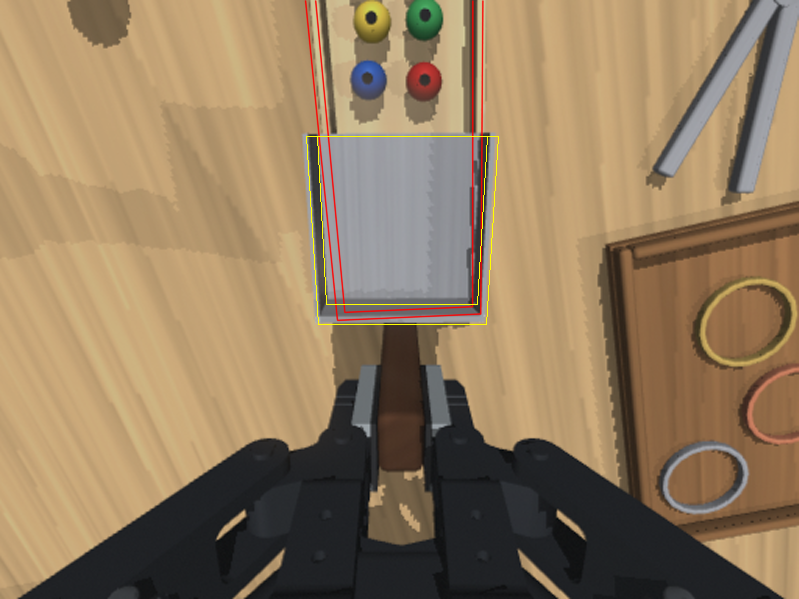

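```bash
python3 - <<'E'
from h import *
p=optics.read_camera("wrist");g=p["pixels"].astype(int).sum(2)//3
im=cv2.resize(p["pixels"][0:100,180:330,::-1],None,fx=5.3,fy=5.3,interpolation=cv2.INTER_CUBIC)
cv2.imwrite("pics/c9.png",im)
for r in(5,40,75): 
    print(r,"L",g[r,190:218].tolist(),"R",g[r,294:318].tolist())
    # model columns of outer/inner wall tops at this row
    for dy in(0,):
        out=[]
        for yy in(.044,.039,-.039,-.044):
            X=np.array([[x,yy,.028] for x in np.linspace(-.06,.11,200)]);q=proj(p,W((.5319,-.2197),79.5,X));o=np.argsort(q[:,1]);out.append(round(float(np.interp(r,q[o,1],q[o,0])),1))
        print(out)
E
```

```text
5 L [135, 133, 132, 132, 131, 130, 128, 129, 107, 174, 185, 184, 185, 184, 132, 80, 69, 69, 88, 168, 178, 177, 176, 169, 167, 167, 169, 170] R [181, 182, 183, 125, 105, 106, 96, 68, 60, 59, 56, 141, 181, 186, 186, 187, 180, 139, 157, 164, 164, 163, 161, 160]
[195.5, 201.9, 302.1, 308.5]
40 L [144, 143, 144, 144, 146, 145, 144, 143, 140, 138, 136, 114, 165, 183, 184, 184, 185, 158, 96, 74, 75, 91, 168, 178, 175, 172, 174, 175] R [180, 182, 125, 106, 105, 105, 97, 69, 61, 60, 59, 154, 183, 186, 186, 188, 174, 162, 157, 155, 155, 158, 161, 162]
[199.0, 205.2, 302.1, 308.3]
75 L [135, 137, 141, 145, 146, 146, 147, 146, 144, 142, 142, 142, 142, 145, 146, 154, 172, 174, 173, 174, 149, 89, 70, 70, 78, 164, 176, 176] R [178, 180, 181, 126, 107, 108, 100, 75, 67, 67, 66, 156, 179, 180, 178, 177, 143, 152, 157, 159, 159, 160, 160, 157]
[202.5, 208.5, 302.1, 308.1]
```

View pics/c9.png

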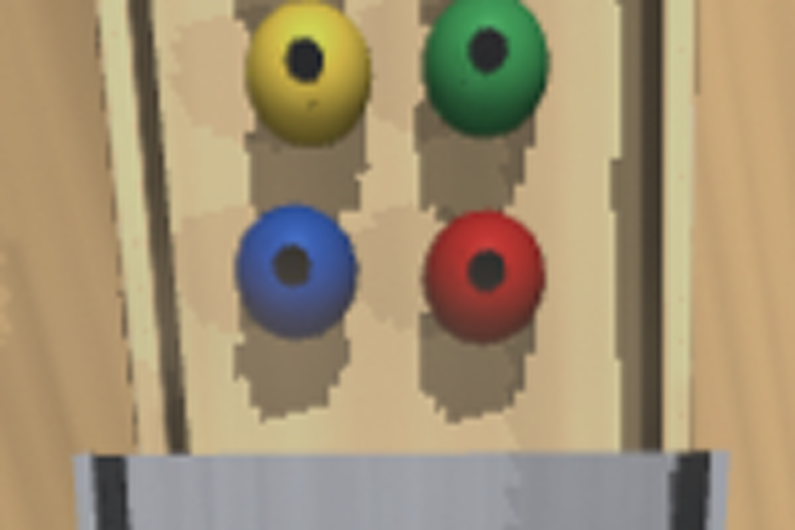

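Crop: tray walls' inner edges at raw columns 207.6/305; model is 2.5 px (≈2 mm) off toward image left, so tray centre ≈(0.5339,-0.2202). Scoop is turned 0.6° in the hand. Correct and descend.

```bash
python3 -c "
from h import *
goal([.5143,-.3284,.10],-11.1)"
```

```text
GOAL shift mm [ 0.1  4.9 51.5] turn rad [-0.001 -0.    -0.038] q6 -0.36 pos [ 0.5096 -0.3274  0.1515]
```

```bash
python3 -m creep '[0,0.005,0.02,0,0,-0.038,0,0.005,0.04,0,0,-0.038,0,0.005,0.05,0,0,-0.038,0,0.005,0.05,0,0,-0.038,0,0.005,0.05,0,0,-0.038]'
python3 -m creep '[0,0,0.008,0,0,0,0,0,0.016,0,0,0,0,0,0.022,0,0,0,0,0,0.028,0,0,0,0,0,0.028,0,0,0]'
python3 - <<'E'
from h import *
p=optics.read_camera("wrist");save(p,"w10.png",(170,0,340,220),2.7)
goal([.5143,-.3284,.0635],-11.1)
E
```

```text
clock: 26.4
eef_pos: [0.5149, -0.329, 0.1026]
ee_rot: [[0.195, 0.981, 0.0], [0.981, -0.195, -0.0], [-0.0, 0.0, -1.0]]
force: [-0.2, 0.0, -2.2]
width: 0.0133
finger_force: 59.6
clock: 26.9
eef_pos: [0.5142, -0.3285, 0.0732]
ee_rot: [[0.196, 0.981, -0.001], [0.981, -0.196, 0.001], [0.001, -0.002, -1.0]]
force: [0.1, 0.3, -2.1]
width: 0.0132
finger_force: 59.6
GOAL shift mm [ 0.3 -0.2 10.2] turn rad [-0.001 -0.    -0.003] q6 -0.39 pos [ 0.5145 -0.3287  0.0737]
```

View pics/w10.png

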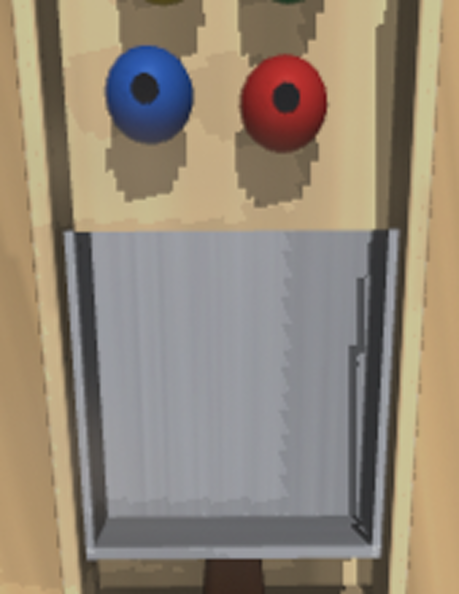

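View: scoop sits between tray walls with ~4 mm left and ~3 mm right gap; lip at row 232, first beads at row ~95. Lower to the floor.

```bash
python3 -m creep '[0,-0.0007,0.005,0,0,-0.003,0,-0.0007,0.009,0,0,-0.003,0,-0.0007,0.0105,0,0,-0.003,0,-0.0007,0.0105,0,0,-0.003]'
```

```text
clock: 27.35
eef_pos: [0.5139, -0.3287, 0.0635]
ee_rot: [[0.193, 0.981, -0.0], [0.981, -0.193, 0.0], [0.0, -0.001, -1.0]]
force: [-0.3, -0.2, -1.7]
width: 0.0135
finger_force: 59.6
```

```bash
python3 -m creep '[0.008,-0.0001,0.0008,0,0,0,0.016,-0.0002,0.0008,0,0,0,0.025,-0.0003,0.0008,0,0,0,0.034,-0.0004,0.0008,0,0,0,0.043,-0.0005,0.0008,0,0,0,0.052,-0.0006,0.0008,0,0,0,0.061,-0.0007,0.0008,0,0,0,0.07,-0.0007,0.0008,0,0,0]'
python3 -m creep '[0.006,-0.0001,0,0,0,0,0.012,-0.0001,0,0,0,0,0.018,-0.0002,0,0,0,0,0.024,-0.0002,0,0,0,0,0.03,-0.0003,0,0,0,0]'
python3 - <<'E'
from h import *
p=optics.read_camera("wrist");save(p,"w11.png",(170,0,340,220),2.7)
E
```

```text
clock: 28.15
eef_pos: [0.5271, -0.2592, 0.0631]
ee_rot: [[0.193, 0.981, 0.0], [0.981, -0.193, -0.0], [-0.0, 0.0, -1.0]]
force: [0.6, -1.0, -0.8]
width: 0.0133
finger_force: 59.8
clock: 28.65
eef_pos: [0.5325, -0.2302, 0.0631]
ee_rot: [[0.193, 0.981, 0.0], [0.981, -0.193, -0.0], [-0.0, 0.0, -1.0]]
force: [0.3, -1.2, 0.5]
width: 0.0131
finger_force: 59.9
```

View pics/w11.png

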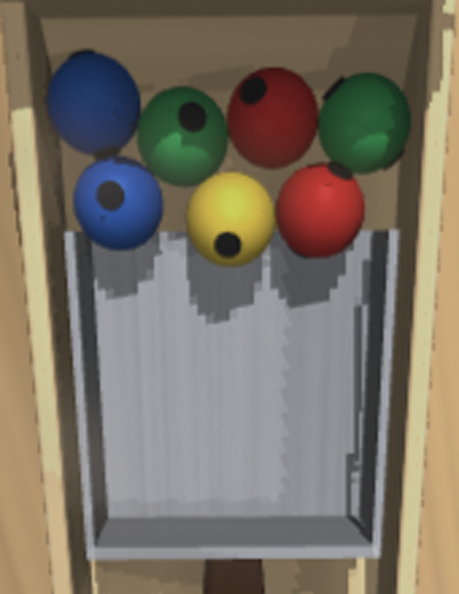

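Beads are rolling in over the lip (3 on it at row ~210, 4 at the ramp). I have by now viewed 18 pictures, over the limit of 14, so no more viewing: numeric checks only from here.

```bash
cat > beads.py <<'E'
from h import *
def beads(cam="wrist"):
    p=optics.read_camera(cam);hsv=cv2.cvtColor(p["pixels"],cv2.COLOR_RGB2HSV);out=[]
    for n,rg in dict(red=[((0,170,70),(5,255,255)),((174,170,70),(180,255,255))],green=[((60,110,40),(85,255,255))],blue=[((100,140,60),(125,255,255))],yellow=[((23,150,110),(30,255,255))]).items():
        m=sum(cv2.inRange(hsv,*r) for r in rg).astype(np.uint8)
        m=cv2.morphologyEx(m,cv2.MORPH_CLOSE,np.ones((5,5)))
        nl,lb,st,ce=cv2.connectedComponentsWithStats(m)
        for i in range(1,nl):
            if st[i,4]>(120 if cam=="wrist" else 12): out.append((n,ce[i].round(0).astype(int).tolist(),int(st[i,4])))
    return p,out
if __name__=="__main__":
    import sys
    p,o=beads(sys.argv[1]);[print(x) for x in o]
E
python3 -m creep '[0.005,0,0,0,0,0,0.01,-0.0001,0,0,0,0,0.015,-0.0001,0,0,0,0,0.019,-0.0002,0,0,0,0,0.022,-0.0002,0,0,0,0,0.022,-0.0002,0,0,0,0]'
python3 beads.py wrist
```

```text
clock: 29.3
eef_pos: [0.5366, -0.2083, 0.063]
ee_rot: [[0.192, 0.981, 0.0], [0.981, -0.192, 0.0], [0.0, 0.0, -1.0]]
force: [0.3, 0.6, -0.1]
width: 0.0128
finger_force: 59.8
('red', [263, 84], 378)
('red', [289, 110], 719)
('red', [18, 118], 1122)
('green', [296, 82], 483)
('green', [241, 103], 806)
('blue', [216, 84], 434)
('blue', [218, 127], 700)
('yellow', [261, 128], 673)
```

```bash
python3 -m creep '[0.002,0,0,0,0,0,0.0035,0,0,0,0,0,0.0045,0,0,0,0,0,0.0045,0,0,0,0,0]'
python3 beads.py wrist
python3 -m creep '[-0.0021,0,-0.0005,0,0.06,0,-0.0043,0,-0.001,0,0.12,0,-0.0065,0,-0.001,0,0.18,0,-0.0086,0,-0.0015,0,0.24,0,-0.0112,0,-0.002,0,0.30,0,-0.0112,0,-0.002,0,0.30,0]'
python3 beads.py wrist
```

```text
clock: 29.75
eef_pos: [0.5373, -0.2044, 0.063]
ee_rot: [[0.193, 0.981, 0.0], [0.981, -0.193, -0.0], [-0.0, 0.0, -1.0]]
force: [0.5, -1.1, 1.1]
width: 0.0133
finger_force: 60.0
('red', [261, 88], 478)
('red', [291, 117], 726)
('red', [17, 123], 1033)
('green', [294, 87], 550)
('green', [240, 110], 759)
('blue', [217, 88], 552)
('blue', [219, 133], 687)
('yellow', [262, 131], 683)
clock: 30.4
eef_pos: [0.5345, -0.2165, 0.0642]
ee_rot: [[0.186, 0.981, 0.057], [0.937, -0.195, 0.291], [0.296, -0.001, -0.955]]
force: [-0.1, -0.1, -2.1]
width: 0.0134
finger_force: 59.5
('red', [261, 70], 391)
('red', [24, 132], 2002)
('red', [290, 178], 572)
('green', [293, 71], 703)
('green', [241, 159], 552)
('blue', [219, 77], 484)
('blue', [222, 179], 365)
('yellow', [262, 181], 587)
```

Four beads rolled in, three (rows 70–77) are still ahead of the lip. Back off tilted, level, and push again, this time riding the lip up the ramp.

```bash
python3 -m creep '[-0.007,0,-0.002,0,0,0,-0.014,0,-0.0043,0,0,0,-0.0215,0,-0.0066,0,0,0,-0.0287,0,-0.0089,0,0,0,-0.0287,0,-0.0089,0,0,0]'
python3 beads.py wrist
python3 -c "
from h import *
goal([.5313,-.2370,.0633],-11.1)"
```

```text
clock: 30.95
eef_pos: [0.5295, -0.246, 0.0652]
ee_rot: [[0.185, 0.981, 0.058], [0.938, -0.194, 0.289], [0.295, 0.001, -0.956]]
force: [0.3, 0.1, -0.4]
width: 0.0132
finger_force: 59.8
('red', [26, 91], 2320)
('red', [290, 181], 560)
('green', [241, 158], 553)
('blue', [222, 179], 353)
('yellow', [261, 181], 551)
GOAL shift mm [7.7 0.2 4.4] turn rad [ 0.001 -0.3   -0.001] q6 -0.65 pos [ 0.5294 -0.2455  0.0653]
```

```bash
python3 -m creep '[0.0015,0,0.0009,0,-0.06,0,0.003,0,0.0018,0,-0.12,0,0.0046,0,0.0026,0,-0.18,0,0.006,0,0.0035,0,-0.24,0,0.0077,0,0.0044,0,-0.3,0,0.0077,0,0.0044,0,-0.3,0]'
python3 beads.py wrist
python3 -m creep '[0.004,0,0.0003,0,0,0,0.009,-0.0001,0.0003,0,0,0,0.014,-0.0001,0.0003,0,0,0,0.019,-0.0002,0.0003,0,0,0,0.024,-0.0002,0.0003,0,0,0,0.029,-0.0003,0.0003,0,0,0,0.032,-0.0003,0.0003,0,0,0,0.032,-0.0003,0.0003,0,0,0]'
python3 beads.py wrist
```

```text
clock: 31.6
eef_pos: [0.5329, -0.2359, 0.0651]
ee_rot: [[0.191, 0.982, 0.003], [0.982, -0.191, -0.003], [-0.002, 0.004, -1.0]]
force: [0.4, -1.5, 9.8]
width: 0.0134
finger_force: 63.0
('red', [14, 78], 1039)
('red', [294, 156], 698)
('green', [239, 134], 813)
('blue', [220, 155], 605)
('yellow', [262, 156], 707)
clock: 32.45
eef_pos: [0.5397, -0.2115, 0.0668]
ee_rot: [[0.19, 0.982, 0.007], [0.982, -0.19, -0.01], [-0.009, 0.009, -1.0]]
force: [-9.5, -32.7, 19.8]
width: 0.0133
finger_force: 65.0
('red', [18, 110], 880)
('red', [294, 153], 726)
('green', [238, 131], 843)
('blue', [218, 152], 659)
('yellow', [261, 153], 769)
```

```bash
python3 -m creep '[-0.008,0,-0.002,0,0,0,-0.014,0,-0.003,0,0,0,-0.014,0,-0.003,0,0,0]'
python3 - <<'E'
from beads import *
a=np.radians(79.5);E=np.array([[np.cos(a),np.sin(a)],[-np.sin(a),np.cos(a)]])
print(get_state()["eef_pos"],get_state()["force"])
for cam in("top","scene","wrist"):
    p,o=beads(cam)
    for n,c,A in o:
        X=at(p,c,.013)[:2];t=E@(X-[.5339,-.2202])
        if abs(t[0])<.16 and abs(t[1])<.08: print(cam,n,c,A,(t*1000).round())
E
```

```text
clock: 32.8
eef_pos: [0.5338, -0.2189, 0.0657]
ee_rot: [[0.193, 0.981, -0.0], [0.981, -0.193, 0.0], [0.0, -0.0, -1.0]]
force: [-0.8, 0.7, -1.1]
width: 0.013
finger_force: 61.9
[ 0.53381306 -0.21885264  0.06570929] [-0.77573855  0.73018423 -1.10620862]
top red [360, 198] 32 [ 40. -25.]
top green [352, 210] 37 [55.  6.]
top blue [357, 216] 41 [42. 18.]
top yellow [358, 206] 38 [42. -6.]
scene red [191, 270] 36 [53. -8.]
scene green [187, 256] 42 [72. 25.]
scene yellow [186, 264] 44 [57. 11.]
wrist red [294, 153] 721 [ 44. -24.]
wrist green [239, 131] 845 [59. 12.]
wrist blue [219, 151] 648 [46. 26.]
wrist yellow [262, 153] 728 [45. -3.]
```

```bash
python3 - <<'E'
from h import *
p=optics.read_camera("wrist");hsv=cv2.cvtColor(p["pixels"],cv2.COLOR_RGB2HSV)
for r in range(20,112,6): print(r,[f"{h}/{s}/{v}" for h,s,v in hsv[r,194:322:8]])
for m in optics.mark_of(p,"bead1"): print("bead",m["centre"],round(m["score"],2))
E
```

```text
20 ['19/78/72', '19/78/72', '19/78/72', '18/78/72', '18/78/72', '18/80/73', '19/74/72', '19/74/72', '18/80/73', '18/77/73', '18/77/73', '18/77/73', '18/80/73', '19/78/72', '18/79/74', '17/76/70']
26 ['18/76/77', '19/79/77', '17/76/77', '18/76/77', '19/79/77', '19/79/77', '19/79/77', '19/79/77', '19/78/78', '18/78/78', '18/78/78', '18/77/79', '18/78/78', '18/78/78', '19/77/79', '19/78/78']
32 ['19/80/92', '18/78/91', '19/79/97', '19/79/94', '18/79/97', '18/81/104', '18/81/104', '18/79/103', '18/83/110', '19/81/110', '18/81/110', '19/80/109', '18/81/110', '19/80/109', '19/81/95', '19/79/94']
38 ['135/6/88', '120/9/135', '114/10/133', '110/9/86', '120/8/135', '110/11/137', '113/11/97', '120/9/84', '115/11/138', '110/11/135', '113/12/85', '114/10/133', '110/12/133', '105/12/84', '113/12/85', '111/14/131']
44 ['120/5/143', '120/7/140', '120/9/139', '108/9/140', '114/9/140', '110/11/142', '115/11/138', '120/9/138', '120/9/140', '110/11/138', '114/9/139', '110/11/136', '114/10/123', '110/12/126', '114/10/126', '111/14/125']
50 ['130/5/142', '120/7/139', '120/6/137', '113/7/140', '113/7/139'
[... 1768 characters left out ...]
115/11/141', '115/11/139', '110/11/138', '114/9/139', '113/15/138', '111/13/139', '114/10/124', '115/12/127', '110/12/123', '115/12/125', '110/12/125']
104 ['120/8/62', '111/12/143', '105/11/139', '116/12/144', '115/11/137', '115/11/141', '111/13/140', '120/11/138', '115/11/140', '111/13/137', '107/13/139', '115/12/124', '115/12/127', '110/12/124', '110/12/125', '114/11/119']
110 ['105/8/61', '113/16/145', '114/9/139', '111/14/129', '115/11/136', '110/12/127', '110/11/139', '116/13/139', '115/11/140', '120/11/137', '111/13/140', '114/10/124', '115/12/127', '110/12/125', '120/9/117', '110/10/73']
bead [216.7, 150.3] 0.94
bead [297.6, 153.9] 0.9
bead [262.6, 154.1] 0.9
bead [240.3, 130.5] 0.58
```

The lip now appears at raw row ~36 instead of 86: the pan was pushed mouth-up in the grip by the three beads under it (four are still inside). Lift clear, go back, and re-level the scoop on the tray's empty floor.

```bash
python3 -m creep '[0,0,-0.01,0,0,0,0,0,-0.025,0,0,0,0,0,-0.04,0,0,0,-0.01,0.0001,-0.045,0,0,0,-0.03,0.0003,-0.045,0,0,0,-0.055,0.0005,-0.045,0,0,0,-0.075,0.0008,-0.045,0,0,0,-0.09,0.001,-0.045,0,0,0]'
python3 -m creep '[-0.01,0,0,0,0,0,-0.017,0,0,0,0,0,-0.019,0.0002,0,0,0,0,-0.019,0.0002,0,0,0,0]'
cat > loc.py <<'E'
from beads import *
a=np.radians(79.5);E=np.array([[np.cos(a),np.sin(a)],[-np.sin(a),np.cos(a)]])
print(get_state()["eef_pos"],"tray xy",(E@(np.array(get_state()["eef_pos"])[:2]-[.5339,-.2202])*1000).round(1))
for cam in("top","scene","wrist"):
    p,o=beads(cam)
    for n,c,A in o:
        X=at(p,c,.013)[:2];t=E@(X-[.5339,-.2202])
        if abs(t[0])<.16 and abs(t[1])<.08: print(cam,n,c,A,(t*1000).round())
E
python3 loc.py
```

```text
clock: 33.85
eef_pos: [0.5176, -0.3091, 0.1116]
ee_rot: [[0.193, 0.981, 0.001], [0.981, -0.193, -0.001], [-0.001, 0.001, -1.0]]
force: [0.1, -0.2, -2.6]
width: 0.0131
finger_force: 61.9
clock: 34.25
eef_pos: [0.5143, -0.3257, 0.1107]
ee_rot: [[0.193, 0.981, -0.0], [0.981, -0.193, 0.0], [0.0, -0.0, -1.0]]
force: [-0.2, 1.3, -1.8]
width: 0.0134
finger_force: 61.9
[ 0.51434405 -0.32568686  0.11073991] tray xy [-107.3    0. ]
top red [414, 201] 41 [-84. -36.]
top red [350, 206] 38 [60. -3.]
top green [351, 198] 28 [ 60. -22.]
top green [406, 215] 44 [-69.  -1.]
top blue [349, 216] 26 [60. 21.]
top blue [411, 221] 49 [-82.  11.]
top yellow [412, 210] 44 [-82. -15.]
scene red [192, 266] 54 [61. -2.]
scene red [143, 292] 49 [-43.  24.]
scene green [200, 270] 31 [ 64. -21.]
scene green [139, 275] 56 [-22.  62.]
scene blue [185, 259] 35 [64. 22.]
scene blue [130, 279] 33 [-40.  68.]
scene yellow [138, 286] 62 [-40.  43.]
wrist red [294, 153] 714 [-74. -30.]
wrist green [239, 131] 849 [-56.  14.]
wrist blue [219, 151] 645 [-72.  31.]
wrist yellow [262, 153] 774 [-74.  -4.]
```

```bash
cat > tilt.py <<'E'
from h import *
from scipy.optimize import brentq
def est():
    p=optics.read_camera("wrist");s=get_state();R=np.array(s["ee_rot"]);P=np.array(s["eef_pos"])
    hsv=cv2.cvtColor(p["pixels"],cv2.COLOR_RGB2HSV)
    col=hsv[0:200,230:285,1].astype(float).mean(1)
    steel=col<30
    run=[r for r in range(3,190) if steel[r:r+6].all()]
    row=run[0]
    def f(th):
        q=np.array([.084,0,.058+.0187]);T=Rot.from_rotvec([0,th,0]).as_matrix()@q-[0,0,.0187]
        return proj(p,R@T+P)[0,1]
    rows={round(t,2):round(float(f(t)),1) for t in(0,.1,.2,.3,.4)}
    print("lip row",row,rows)
    try: return brentq(lambda t:f(t)-row,-.2,.6)
    except ValueError: return None
if __name__=="__main__": print("tilt in hand",est())
E
python3 tilt.py
```

```text
lip row 38 {0: 87.1, 0.1: 74.5, 0.2: 61.9, 0.3: 49.5, 0.4: 37.3}
tilt in hand 0.39416344798606523
```

```bash
python3 -m creep '[-0.001,0,0.003,0,-0.06,0,-0.002,0,0.007,0,-0.12,0,-0.0034,0,0.012,0,-0.18,0,-0.0045,0,0.017,0,-0.24,0,-0.0056,0,0.022,0,-0.3,0,-0.007,0,0.026,0,-0.37,0,-0.007,0,0.03,0,-0.37,0,-0.007,0,0.034,0,-0.37,0]'
python3 tilt.py; python3 loc.py | grep -E 'tray|wrist'
```

```text
clock: 35.25
eef_pos: [0.5133, -0.332, 0.0765]
ee_rot: [[0.179, 0.981, -0.069], [0.916, -0.192, -0.353], [-0.36, -0.0, -0.933]]
force: [0.6, -0.1, -1.6]
width: 0.0134
finger_force: 61.9
lip row 38 {0: 86.9, 0.1: 74.3, 0.2: 61.8, 0.3: 49.4, 0.4: 37.3}
tilt in hand 0.3939349011183102
[ 0.51293955 -0.33237058  0.07603184] tray xy [-114.1    0.2]
wrist red [294, 150] 743 [-92. -24.]
wrist green [237, 117] 985 [-68.  12.]
wrist blue [219, 145] 759 [-88.  25.]
wrist yellow [259, 145] 802 [-88.  -1.]
```

```bash
python3 -m creep '[0.0015,0,0.004,0,0,0,0.003,0,0.0075,0,0,0,0.0038,0,0.01,0,0,0,0.0043,0,0.0115,0,0,0,0.0043,0,0.0115,0,0,0]'
```

```text
clock: 35.95
eef_pos: [0.5129, -0.3329, 0.0642]
ee_rot: [[0.18, 0.981, -0.07], [0.915, -0.193, -0.355], [-0.361, -0.0, -0.932]]
force: [-0.1, 0.4, -1.6]
width: 0.013
finger_force: 62.1
```

```bash
python3 -m creep '[0.0003,0,0.0007,0,0,0,0.0006,0,0.0014,0,0,0,0.0006,0,0.0014,0,0,0]'
```

```text
clock: 36.25
eef_pos: [0.5132, -0.3332, 0.0637]
ee_rot: [[0.18, 0.981, -0.069], [0.915, -0.193, -0.356], [-0.362, 0.0, -0.932]]
force: [-2.8, -1.2, 5.0]
width: 0.0132
finger_force: 62.8
```

```bash
python3 -m creep '[0,0,0,0,0,0,0,0,0,0,0,0,0,0,0,0,0,0,0,0,0,0,0,0]' 0
python3 -m creep '[0.0022,0,-0.0002,0,0.12,0,0.0045,0,-0.0006,0,0.24,0,0.0066,0,-0.0012,0,0.362,0,0.0066,0,-0.0012,0,0.362,0,0.0066,0,-0.0012,0,0.362,0]'
python3 tilt.py; python3 loc.py | grep -E 'tray|wrist'
```

```text
clock: 36.65
eef_pos: [0.513, -0.3327, 0.0629]
ee_rot: [[0.18, 0.981, -0.07], [0.915, -0.193, -0.355], [-0.362, -0.0, -0.932]]
force: [-0.3, 1.1, 0.7]
width: 0.0425
finger_force: 0.0
clock: 37.15
eef_pos: [0.5135, -0.3271, 0.0615]
ee_rot: [[0.195, 0.981, -0.003], [0.981, -0.195, -0.01], [-0.011, -0.001, -1.0]]
force: [-0.0, 0.5, 0.2]
width: 0.0428
finger_force: 0.0
lip row 83 {0: 85.7, 0.1: 72.9, 0.2: 60.2, 0.3: 47.7, 0.4: 35.3}
tilt in hand 0.02082405823232052
[ 0.5135796  -0.32628668  0.06136934] tray xy [-108.     0.6]
wrist red [291, 179] 593 [-82. -22.]
wrist green [241, 147] 713 [-60.  11.]
wrist blue [225, 173] 420 [-78.  22.]
wrist yellow [261, 174] 623 [-78.  -2.]
```

```bash
python3 -m creep '[0.0005,0,0,0,-0.011,0,0.0005,0,-0.001,0,-0.011,0,0.0005,0,-0.001,0,-0.011,0]' 0
python3 -m creep '[0,0,0,0,0,0,0,0,0,0,0,0,0,0,0,0,0,0,0,0,0,0,0,0,0,0,0,0,0,0]' -1
python3 -c "
from h import *
goal([.5139+.182*.094-.0200+.02,-.2202-.1081+.983*.094,.0625],-11.1)
goal([.5339-.182*.004,-.2202-.983*.004,.0625],-11.1)"
```

```text
clock: 37.65
eef_pos: [0.5146, -0.3255, 0.0629]
ee_rot: [[0.192, 0.981, -0.004], [0.981, -0.192, -0.019], [-0.019, 0.0, -1.0]]
force: [0.1, -0.5, 0.5]
width: 0.0428
finger_force: 0.0
clock: 38.15
eef_pos: [0.5145, -0.3261, 0.0629]
ee_rot: [[0.193, 0.981, -0.003], [0.981, -0.193, -0.019], [-0.019, 0.0, -1.0]]
force: [-0.1, -0.0, 1.2]
width: 0.0129
finger_force: 58.8
GOAL shift mm [91.6 -1.2 -1.4] turn rad [ 0.     0.019 -0.   ] q6 -0.36 pos [ 0.5145 -0.3261  0.0629]
GOAL shift mm [103.6  -1.3  -1.6] turn rad [ 0.     0.019 -0.   ] q6 -0.36 pos [ 0.5145 -0.3261  0.0629]
```

```bash
python3 -m creep '[0.008,-0.0001,-0.0001,0,0,0,0.018,-0.0002,-0.0003,0,0,0,0.028,-0.0003,-0.0005,0,0,0,0.038,-0.0005,-0.0007,0,0,0,0.049,-0.0006,-0.0009,0,0,0,0.06,-0.0007,-0.0011,0,0,0,0.071,-0.0009,-0.0013,0,0,0,0.08,-0.001,-0.0015,0,0,0]'
python3 -m creep '[0.007,-0.0001,-0.0001,0,0,0,0.014,-0.0002,-0.0003,0,0,0,0.021,-0.0003,-0.0004,0,0,0,0.027,-0.0004,-0.0005,0,0,0,0.032,-0.0004,-0.0006,0,0,0,0.036,-0.0005,-0.0007,0,0,0,0.036,-0.0005,-0.0007,0,0,0]'
python3 tilt.py; python3 loc.py|grep -E 'tray|wrist'
```

```text
clock: 38.95
eef_pos: [0.5291, -0.2462, 0.0629]
ee_rot: [[0.192, 0.981, -0.003], [0.981, -0.192, -0.019], [-0.019, 0.0, -1.0]]
force: [-0.2, -2.0, 2.6]
width: 0.0132
finger_force: 59.1
clock: 39.65
eef_pos: [0.5355, -0.211, 0.0628]
ee_rot: [[0.193, 0.981, -0.003], [0.981, -0.193, -0.018], [-0.019, 0.0, -1.0]]
force: [0.0, 0.2, 6.5]
width: 0.0133
finger_force: 59.4
lip row 90 {0: 87.1, 0.1: 74.4, 0.2: 61.8, 0.3: 49.4, 0.4: 37.2}
tilt in hand -0.023145408377944737
[ 0.53539816 -0.21103602  0.06282216] tray xy [9.3 0.2]
wrist red [259, 84] 146 [94. -2.]
wrist red [290, 178] 576 [ 34. -22.]
wrist green [294, 77] 514 [ 98. -23.]
wrist green [240, 154] 635 [51. 11.]
wrist blue [221, 82] 311 [96. 21.]
wrist blue [224, 176] 402 [36. 22.]
wrist yellow [259, 178] 608 [34. -1.]
```

```bash
python3 -m creep '[0.003,0,-0.0003,0,0,0,0.005,-0.0001,-0.001,0,0,0,0.007,-0.0001,-0.003,0,0,0,0.009,-0.0001,-0.005,0,0,0,0.011,-0.0001,-0.007,0,0,0,0.013,-0.0002,-0.009,0,0,0,0.014,-0.0002,-0.0105,0,0,0,0.014,-0.0002,-0.0105,0,0,0]'
python3 tilt.py; python3 loc.py|grep -E 'tray|wrist'
```

```text
clock: 40.65
eef_pos: [0.538, -0.1977, 0.0733]
ee_rot: [[0.192, 0.981, -0.003], [0.981, -0.192, -0.019], [-0.019, 0.0, -1.0]]
force: [0.1, 0.1, -1.9]
width: 0.013
finger_force: 58.5
lip row 103 {0: 87.2, 0.1: 74.6, 0.2: 62.0, 0.3: 49.6, 0.4: 37.4}
tilt in hand -0.12516042774980368
[ 0.53787992 -0.19771764  0.07313331] tray xy [22.8  0.2]
wrist red [260, 92] 471 [103.  -2.]
wrist red [290, 179] 579 [ 43. -23.]
wrist green [293, 90] 564 [104. -23.]
wrist green [240, 155] 626 [61. 12.]
wrist blue [224, 91] 576 [103.  21.]
wrist blue [224, 177] 401 [45. 24.]
wrist yellow [259, 178] 588 [44. -1.]
```

```bash
python3 -m creep '[-0.0041,0,-0.001,0,0.075,0,-0.0077,0,-0.002,0,0.15,0,-0.0107,0,-0.003,0,0.225,0,-0.0133,0,-0.004,0,0.3,0,-0.0149,0,-0.005,0,0.36,0,-0.0149,0,-0.007,0,0.36,0,-0.0149,0,-0.007,0,0.36,0]'
python3 loc.py|grep -E 'tray|wrist'
```

```text
clock: 41.55
eef_pos: [0.5348, -0.2127, 0.0802]
ee_rot: [[0.183, 0.981, 0.064], [0.925, -0.194, 0.327], [0.333, -0.0, -0.943]]
force: [0.4, 0.8, -2.2]
width: 0.0131
finger_force: 58.6
[ 0.53480938 -0.21270834  0.08021328] tray xy [7.5 0.5]
wrist red [265, 138] 695 [82. -6.]
wrist red [291, 182] 547 [ 48. -26.]
wrist green [292, 151] 709 [ 72. -27.]
wrist green [242, 158] 580 [67. 12.]
wrist blue [220, 135] 726 [85. 29.]
wrist blue [222, 178] 394 [51. 27.]
wrist yellow [262, 180] 599 [49. -3.]
```

All seven beads are in the pan. Lift and carry to the bay.

```bash
cat > lip.py <<'E'
from h import *
import sys
def lipgoal(ox,oy,z,pitch,ydeg=-6.):
    L=W((.4963,.2860),-6,[[ox/1000,oy/1000,z]])[0]
    R=down(ydeg)@Rot.from_rotvec([0,pitch,0]).as_matrix()
    goal(L-R@np.array([.0855,0,.058]),R=R)
lipgoal(*[float(v) for v in sys.argv[1:5]])
E
python3 -m creep '[0,0,0,0,0,0,0.007,0,-0.019,0,0,0,0.017,0,-0.047,0,0,0,0.033,0,-0.094,0,0,0,0.036,0,-0.1,0,0,0,0.036,0,-0.1,0,0,0]'
python3 lip.py 0 -75 .17 .34; python3 loc.py|grep -E 'wrist'
```

```text
clock: 42.3
eef_pos: [0.5361, -0.2119, 0.1884]
ee_rot: [[0.18, 0.981, 0.067], [0.926, -0.192, 0.326], [0.333, 0.004, -0.943]]
force: [0.1, -0.3, -2.1]
width: 0.0129
finger_force: 58.9
GOAL shift mm [ 292.  -119.1   94.3] turn rad [ 0.033  0.001 -0.082] q6 -0.55 pos [ 0.5361 -0.2119  0.1884]
wrist red [268, 133] 710 [107. -12.]
wrist red [291, 182] 531 [ 52. -37.]
wrist green [293, 151] 715 [ 87. -40.]
wrist green [246, 156] 606 [82. 13.]
wrist blue [220, 136] 689 [104.  42.]
wrist blue [231, 178] 349 [57. 30.]
wrist yellow [262, 180] 564 [54. -4.]
```

```bash
python3 -m creep '[0.0088,-0.0036,0.0028,0,0,0,0.0234,-0.0095,0.0075,0,0,0,0.0438,-0.0179,0.0141,0,0,0,0.0642,-0.0262,0.0207,0,0,0,0.0876,-0.0357,0.0283,0,0,0,0.111,-0.0453,0.0358,0,0,0,0.1343,-0.0548,0.0434,0,0,0,0.1577,-0.0643,0.0509,0,0,0]'
python3 -m creep '[0.024,-0.0097,0.0076,0.004,0,-0.01,0.048,-0.0195,0.0153,0.008,0,-0.02,0.07,-0.0285,0.0225,0.013,0,-0.033,0.092,-0.0373,0.0296,0.018,0,-0.045,0.11,-0.0446,0.0355,0.024,0,-0.06,0.124,-0.0503,0.04,0.03,0,-0.075,0.132,-0.0535,0.0426,0.033,0,-0.082,0.1343,-0.0548,0.0434,0.033,0,-0.082]'
python3 beads.py wrist; python3 lip.py 0 -75 .12 .34;python3 lip.py 0 -66 .055 -.1;python3 lip.py 0 -62 .055 -.7
```

```text
clock: 43.25
eef_pos: [0.5024, -0.0346, 0.1907]
ee_rot: [[0.182, 0.981, 0.063], [0.925, -0.192, 0.329], [0.335, -0.002, -0.942]]
force: [-0.4, 0.1, -1.8]
width: 0.0131
finger_force: 58.9
clock: 44.05
eef_pos: [0.4762, 0.1133, 0.195]
ee_rot: [[0.099, 0.995, 0.03], [0.937, -0.104, 0.333], [0.335, -0.005, -0.942]]
force: [-0.4, -0.0, -1.9]
width: 0.0131
finger_force: 58.9
('red', [266, 135], 716)
('red', [291, 182], 535)
('green', [293, 151], 719)
('green', [244, 157], 594)
('blue', [328, 42], 629)
('blue', [220, 135], 715)
('blue', [228, 178], 349)
('yellow', [262, 180], 577)
GOAL shift mm [-17.1   2.   45.8] turn rad [-0.004 -0.001 -0.001] q6 -0.19 pos [0.4764 0.113  0.195 ]
GOAL shift mm [ 2.5  2.1 79.2] turn rad [-0.005 -0.441 -0.   ] q6 -0.19 pos [0.4764 0.113  0.195 ]
GOAL shift mm [65.7  1.9 66.4] turn rad [-5.000e-03 -1.041e+00  1.000e-03] q6 -0.19 pos [0.4764 0.113  0.195 ]
```

```bash
python3 -m creep '[-0.006,0.0005,0.014,-0.001,-0.06,0,-0.007,0.001,0.028,-0.002,-0.13,0,-0.006,0.0015,0.042,-0.003,-0.21,0,-0.004,0.002,0.056,-0.004,-0.29,0,-0.001,0.002,0.068,-0.005,-0.37,0,0.0025,0.002,0.079,-0.005,-0.441,0,0.0025,0.002,0.079,-0.005,-0.441,0,0.0025,0.002,0.079,-0.005,-0.441,0]'
python3 lip.py 0 -64 .055 -.4;python3 lip.py 0 -62 .055 -.7
```

```text
clock: 44.9
eef_pos: [0.4816, 0.1406, 0.1213]
ee_rot: [[0.105, 0.994, -0.01], [0.99, -0.105, -0.098], [-0.099, -0.0, -0.995]]
force: [-0.3, -0.0, -2.2]
width: 0.0129
finger_force: 58.9
GOAL shift mm [ 23.8  -0.6 -22.9] turn rad [-0.    -0.301 -0.001] q6 0.51 pos [0.4816 0.1406 0.1213]
GOAL shift mm [ 52.6  -0.7 -38.5] turn rad [-0.    -0.601 -0.001] q6 0.51 pos [0.4816 0.1406 0.1213]
```

```bash
python3 -m creep '[0.007,0,-0.008,0,-0.1,0,0.015,0,-0.016,0,-0.2,0,0.0238,-0.0005,-0.0229,0,-0.3,0,0.033,-0.0005,-0.028,0,-0.4,0,0.043,-0.0006,-0.0335,0,-0.5,0,0.0526,-0.0007,-0.0385,0,-0.6,0,0.0526,-0.0007,-0.0385,0,-0.6,0,0.0526,-0.0007,-0.0385,0,-0.6,0]'
python3 -m creep '[0,0,0,0,0,0,0,0,0,0,0,0,0,0,0,0,0,0]'
python3 beads.py wrist
```

```text
clock: 45.7
eef_pos: [0.4871, 0.1959, 0.1544]
ee_rot: [[0.082, 0.994, -0.069], [0.762, -0.107, -0.639], [-0.642, -0.0, -0.767]]
force: [0.1, -0.9, -1.0]
width: 0.0134
finger_force: 59.0
clock: 46.0
eef_pos: [0.4873, 0.1956, 0.1553]
ee_rot: [[0.083, 0.994, -0.068], [0.761, -0.107, -0.64], [-0.643, 0.001, -0.766]]
force: [-0.4, -0.6, -1.8]
width: 0.013
finger_force: 59.0
('red', [219, 234], 287)
('green', [322, 7], 395)
('green', [221, 41], 421)
('blue', [224, 6], 342)
('blue', [393, 22], 1782)
('blue', [75, 286], 2018)
('yellow', [271, 11], 641)
```

```bash
python3 -m creep '[-0.013,0,-0.015,0,0,0,-0.026,0,-0.031,0,0,0,-0.0386,0,-0.046,0,0.1,0,-0.0386,0,-0.046,0,0.25,0,-0.0386,0,-0.046,0,0.4,0,-0.0386,0,-0.046,0,0.55,0,-0.0386,0,-0.046,0,0.68,0,-0.0386,0,-0.046,0,0.68,0]'
cat > bay.py <<'E'
from beads import *
a=np.radians(-6);E=np.array([[np.cos(a),np.sin(a)],[-np.sin(a),np.cos(a)]])
print(np.round(get_state()["eef_pos"],4))
for cam in("top","scene","wrist"):
    p,o=beads(cam)
    for n,c,A in o:
        X=at(p,c,.014)[:2];t=E@(X-[.4963,.2860])
        if abs(t[0])<.2 and abs(t[1])<.2: print(cam,n,c,A,"org",(t*1000).round())
E
python3 bay.py; python3 loc.py|grep -E "top|scene"
```

```text
clock: 46.85
eef_pos: [0.4868, 0.1943, 0.2169]
ee_rot: [[0.109, 0.994, 0.001], [0.994, -0.109, -0.018], [-0.017, 0.003, -1.0]]
force: [-0.8, -0.4, -2.1]
width: 0.0131
finger_force: 59.0
[0.4868 0.1943 0.2169]
scene red [269, 150] 16 org [  2. -16.]
scene blue [293, 137] 50 org [23. 77.]
scene blue [258, 148] 32 org [-28. -26.]
scene yellow [267, 155] 16 org [ 11. -38.]
wrist blue [330, 74] 767 org [80.  2.]
```

```bash
python3 -m creep '[-0.03,0,0,0,0,0,-0.06,0,0,0,0,0,-0.09,0,0,0,0,0,-0.115,0,0,0,0,0,-0.115,0,0,0,0,0,-0.115,0,0,0,0,0]'
python3 bay.py; python3 loc.py|grep -E "top|scene"
```

```text
clock: 47.75
eef_pos: [0.4752, 0.0828, 0.217]
ee_rot: [[0.106, 0.994, -0.001], [0.994, -0.106, -0.02], [-0.02, 0.001, -1.0]]
force: [-0.2, -0.1, -3.0]
width: 0.0128
finger_force: 59.0
[0.4752 0.0828 0.217 ]
top blue [156, 203] 71 org [73. 14.]
top blue [162, 250] 24 org [-35. -12.]
scene red [269, 149] 15 org [ -0. -12.]
scene blue [293, 137] 48 org [23. 77.]
scene blue [258, 148] 34 org [-28. -26.]
scene yellow [267, 155] 17 org [ 11. -38.]
wrist green [233, 24] 294 org [-24. -63.]
```

```bash
python3 -c "
from h import *
R=down(71.3)@Rot.from_rotvec([0,-.019,0]).as_matrix()
goal([.5005,-.016,.13],R=R)"
```

```text
GOAL shift mm [-94.1  35.6  88.9] turn rad [-0.025  0.002 -1.349] q6 0.28 pos [0.475  0.0831 0.217 ]
```

```bash
python3 -m creep '[-0.094,0.0356,0.089,-0.025,0.002,-1.349,-0.094,0.0356,0.089,-0.025,0.002,-1.349,-0.094,0.0356,0.089,-0.025,0.002,-1.349,-0.094,0.0356,0.089,-0.025,0.002,-1.349,-0.094,0.0356,0.089,-0.025,0.002,-1.349,-0.094,0.0356,0.089,-0.025,0.002,-1.349,-0.094,0.0356,0.089,-0.025,0.002,-1.349,-0.094,0.0356,0.089,-0.025,0.002,-1.349]'
python3 -c "
from h import *
R=down(71.3)@Rot.from_rotvec([0,-.019,0]).as_matrix()
goal([.5005,-.016,.0645],R=R)"
python3 beads.py wrist; python3 tilt.py
```

```text
clock: 48.85
eef_pos: [0.5005, -0.0164, 0.1299]
ee_rot: [[-0.888, 0.459, 0.017], [0.459, 0.888, -0.008], [-0.019, 0.0, -1.0]]
force: [-0.1, 0.9, -0.3]
width: 0.0128
finger_force: 59.0
GOAL shift mm [ 1.4  0.3 65.4] turn rad [-0.003 -0.    -0.15 ] q6 -1.14 pos [ 0.5005 -0.0164  0.1299]
('red', [86, 125], 1910)
lip row 84 {0: 86.3, 0.1: 73.6, 0.2: 60.9, 0.3: 48.4, 0.4: 36.1}
tilt in hand 0.018176556439463972
```

```bash
python3 -m creep '[0.001,0,0.02,-0.003,0,-0.08,0.001,0,0.038,-0.003,0,-0.15,0.001,0,0.052,-0.003,0,-0.15,0.001,0,0.06,-0.003,0,-0.15,0.001,0,0.0645,-0.003,0,-0.15,0.001,0,0.0665,-0.003,0,-0.15,0.001,0,0.0665,-0.003,0,-0.15]'
```

```text
clock: 49.65
eef_pos: [0.5008, -0.0168, 0.0637]
ee_rot: [[-0.945, 0.328, 0.018], [0.328, 0.945, -0.006], [-0.019, 0.0, -1.0]]
force: [0.2, 0.8, -0.8]
width: 0.0131
finger_force: 59.0
```

```bash
python3 -m creep '[0,0,0.0008,0,0,0,0,0,0.0012,0,0,0,0,0,0.0012,0,0,0]'
python3 -m creep '[0,0,0,0,0,0,0,0,0,0,0,0,0,0,0,0,0,0,0,0,-0.02,0,0,0,0,0,-0.06,0,0,0,0,0,-0.1,0,0,0,0,0,-0.14,0,0,0,0,0,-0.14,0,0,0]' 0.2
python3 - <<'E'
from h import *
for cam in("top","scene","wrist"):
    p=optics.read_camera(cam)
    for n,z in(("scoop",.003),("scoop_grip",.081),("cork_mat",0)):
        print(cam,n,[(np.round(at(p,m["centre"],z)[:2],4).tolist(),round(m["score"],2)) for m in optics.mark_of(p,n)[:2]])
goal([.487,.25,.25],-6)
E
```

```text
clock: 49.95
eef_pos: [0.501, -0.0168, 0.0628]
ee_rot: [[-0.945, 0.327, 0.019], [0.327, 0.945, -0.006], [-0.02, 0.001, -1.0]]
force: [-0.7, 0.5, 2.4]
width: 0.0136
finger_force: 59.6
clock: 50.75
eef_pos: [0.5013, -0.0161, 0.2074]
ee_rot: [[-0.945, 0.327, 0.028], [0.327, 0.945, -0.006], [-0.028, 0.003, -1.0]]
force: [-1.1, -0.0, 0.3]
width: 0.0514
finger_force: 0.0
top scoop [([0.4521, -0.0045], 0.67), ([0.3476, 0.1721], 0.67)]
top scoop_grip [([0.3794, 0.1909], 0.91), ([0.5261, 0.2523], 0.72)]
top cork_mat []
scene scoop [([0.3499, 0.1502], 0.8), ([0.455, 0.0002], 0.76)]
scene scoop_grip [([0.3918, 0.1836], 0.9), ([0.4835, -0.0131], 0.69)]
scene cork_mat [([0.4537, -0.0049], 0.84)]
wrist scoop [([0.4564, 0.0004], 0.86)]
wrist scoop_grip [([0.5015, -0.0135], 0.97)]
wrist cork_mat []
GOAL shift mm [ 96.5 247.7 -49.9] turn rad [0.012 0.015 1.342] q6 -1.29 pos [ 0.4979 -0.016   0.2018]
```

```bash
python3 -m creep '[0.08,0.2,-0.05,0.012,0.015,1.342,0.08,0.2,-0.05,0.012,0.015,1.342,0.08,0.2,-0.05,0.012,0.015,1.342,0.08,0.2,-0.05,0.012,0.015,1.342,0.08,0.2,-0.05,0.012,0.015,1.342,0.08,0.2,-0.05,0.012,0.015,1.342,0.08,0.2,-0.05,0.012,0.015,1.342,0.08,0.2,-0.05,0.012,0.015,1.342]'
python3 -m creep '[0,0,0,0,0,0.16,0,0,0,0,0,0.16,0,0,0,0,0,0.16]'
python3 - <<'E'
from h import *
p=optics.read_camera("wrist");save(p,"bay.png")
print(np.round(get_state()["eef_pos"],4))
a=np.radians(-6);E=np.array([[np.cos(a),np.sin(a)],[-np.sin(a),np.cos(a)]])
def org(c,z): return (E@(at(p,c,z)[:2]-[.4963,.2860])*1000).round(1)
for m in optics.mark_of(p,"bead1"): print("bead",np.round(m["centre"]),round(m["score"],2),org(m["centre"],.014),p["pixels"][int(m["centre"][1]),int(m["centre"][0])])
for m in optics.silhouettes(p,"bead1"): print("sil",np.round(m["centre"]),round(m["score"],2),org(m["centre"],.014),int(m["region"].sum()),np.median(p["pixels"][m["region"]],0))
for m in optics.mark_of(p,"plate1"): print("plate",round(m["score"],2),org(m["centre"],.03))
E
python3 bay.py|grep wrist; python3 loc.py|grep -E "top|scene"
```

```text
clock: 52.15
eef_pos: [0.4868, 0.2001, 0.2507]
ee_rot: [[-0.105, 0.994, 0.003], [0.994, 0.105, -0.003], [-0.003, 0.002, -1.0]]
force: [-0.5, -0.9, 0.4]
width: 0.0513
finger_force: 0.0
clock: 52.45
eef_pos: [0.487, 0.1995, 0.2507]
ee_rot: [[0.046, 0.999, 0.003], [0.999, -0.046, -0.002], [-0.002, 0.003, -1.0]]
force: [-0.2, 0.1, -0.3]
width: 0.0512
finger_force: 0.0
[0.487  0.1994 0.2508]
bead [244. 106.] 0.73 [-19.7 -26.9] [25 45 84]
bead [267. 118.] 0.73 [ 10.5 -39.8] [194 182  72]
bead [286.  99.] 0.62 [ 31.2 -16.2] [88 26 24]
bead [238. 137.] 0.57 [-24.5 -65.2] [ 63 148  85]
bead [232.  90.] 0.56 [-34.9  -8.9] [29 48 86]
bead [292. 116.] 0.55 [ 41.  -34.8] [ 56 128  74]
bead [258.  96.] 0.52 [ -2.2 -14.2] [99 31 28]
sil [241. 108.] 0.78 [-22.2 -29.8] 167 [ 31.  55. 106.]
sil [259.  94.] 0.78 [ -1.7 -11.5] 229 [86. 28. 27.]
sil [229.  89.] 0.69 [-38.2  -8.5] 224 [28. 46. 82.]
sil [295. 112.] 0.67 [ 44.2 -30.6] 202 [37. 76. 48.]
sil [239. 139.] 0.64 [-24.1 -67.7] 174 [ 52.  122.5  70.5]
sil [266. 117.] 0.58 [  9.4 -38.2] 206 [169.  146.   62.5]
sil [252. 292.] 0.58 [   4.6 -301. ] 3239 [ 96.  97. 100.]
sil [289.  97.] 0.57 [ 35.  -13.1] 242 [78. 26. 24.]
plate 0.86 [-0.3 73.1]
plate 0.84 [ 200.9 -268.6]
plate 0.69 [-2.4 28.8]
plate 0.64 [202.3 -58.5]
wrist red [261, 95] 145 org [  1. -13.]
wrist red [285, 96] 130 org [ 30. -12.]
wrist green [292, 113] 175 org [ 41. -32.]
wrist green [239, 135] 163 org [-24. -63.]
wrist blue [326, 86] 573 org [79.  2.]
wrist blue [230, 92] 178 org [-36. -11.]
wrist blue [243, 110] 166 org [-20. -32.]
wrist yellow [266, 117] 164 org [  9. -39.]
```

All seven beads are in the bay. Check both plates' squareness numerically, then close the lid.

```bash
cat > plates.py <<'E'
from h import *
p=optics.read_camera("wrist");hsv=cv2.cvtColor(p["pixels"],cv2.COLOR_RGB2HSV)
a=np.radians(-6);E=np.array([[np.cos(a),np.sin(a)],[-np.sin(a),np.cos(a)]])
for n,lo,hi in(("copper",(3,110,50),(12,255,255)),("brass",(18,100,50),(29,255,255))):
    m=cv2.inRange(hsv,lo,hi);m[200:]=0;m=cv2.morphologyEx(m,cv2.MORPH_CLOSE,np.ones((7,7)));m=cv2.morphologyEx(m,cv2.MORPH_OPEN,np.ones((7,7)))
    nl,lb,st,_=cv2.connectedComponentsWithStats(m)
    for i in range(1,nl):
        if st[i,4]<400: continue
        ys,xs=np.nonzero(lb==i);W_=np.array([E@(at(p,u,.038)[:2]-[.4963,.2860])*1000 for u in np.c_[xs,ys]]).astype(np.float32)
        r=cv2.minAreaRect(W_)
        if abs(r[0][0])<90 and abs(r[0][1])<110: print(n,np.round(r[0],1),np.round(r[1],1),round(r[2],1))
E
python3 plates.py
python3 -c "
from h import *
goal([.5625,.2790,.14],-6)"
```

```text
copper [-1.4 67.8] [49.1 28.9] 2.1
brass [-1.9 28.5] [35.9 49.4] 89.8
GOAL shift mm [ 83.5  71.1 110.9] turn rad [0.003 0.002 0.055] q6 0.42 pos [0.487  0.1994 0.2509]
```

```bash
python3 -m creep '[0.0835,0.071,0.111,0.003,0.002,0.055,0.0835,0.071,0.111,0.003,0.002,0.055,0.0835,0.071,0.111,0.003,0.002,0.055,0.0835,0.071,0.111,0.003,0.002,0.055,0.0835,0.071,0.111,0.003,0.002,0.055,0.0835,0.071,0.111,0.003,0.002,0.055]'
python3 -c "
from h import *
goal([.5625,.2800,.063],-6)"
```

```text
clock: 53.6
eef_pos: [0.5623, 0.2787, 0.1408]
ee_rot: [[0.105, 0.995, 0.001], [0.995, -0.105, -0.0], [-0.0, 0.001, -1.0]]
force: [0.0, -0.6, 0.2]
width: 0.0515
finger_force: 0.0
GOAL shift mm [ 1.3 -0.  77.8] turn rad [ 0.001  0.    -0.   ] q6 0.55 pos [0.5623 0.2787 0.1408]
```

```bash
python3 -m creep '[0,0.001,0.03,0,0,0,0,0.001,0.055,0,0,0,0,0.001,0.07,0,0,0,0,0.001,0.0765,0,0,0,0,0.001,0.0765,0,0,0]'
python3 -m creep '[0,0,0,0,0,0,0,0,0,0,0,0,0,0,0,0,0,0,0,0,0,0,0,0,0,0,0,0,0,0]' -1
```

```text
clock: 54.1
eef_pos: [0.5634, 0.2787, 0.0639]
ee_rot: [[0.105, 0.994, 0.0], [0.994, -0.105, -0.0], [-0.0, 0.0, -1.0]]
force: [-0.8, -0.2, -0.2]
width: 0.0512
finger_force: 0.0
clock: 54.6
eef_pos: [0.5631, 0.2793, 0.0647]
ee_rot: [[0.105, 0.994, -0.0], [0.994, -0.105, 0.0], [0.0, -0.0, -1.0]]
force: [-4.0, 0.1, 8.6]
width: 0.0105
finger_force: 60.1
```

```bash
python3 -m creep '[0,-0.012,-0.0005,0,0,0,0,-0.028,-0.0005,0,0,0,0,-0.044,-0.0005,0,0,0,0,-0.06,-0.0005,0,0,0,0,-0.076,-0.0005,0,0,0,0,-0.09,-0.0005,0,0,0,0,-0.1,-0.0005,0,0,0,0,-0.104,-0.0005,0,0,0]'
python3 -m creep '[0,-0.004,0,0,0,0,0,-0.008,0,0,0,0,0,-0.01,0,0,0,0,0,-0.01,0,0,0]'
```

```text
clock: 55.4
eef_pos: [0.4593, 0.2905, 0.0647]
ee_rot: [[0.104, 0.995, 0.001], [0.995, -0.104, 0.001], [0.001, 0.001, -1.0]]
force: [1.6, 0.6, 5.2]
width: 0.0101
finger_force: 60.6validation failed for argument at $...
```

```bash
python3 -m creep '[0,-0.004,0,0,0,0,0,-0.008,0,0,0,0,0,-0.01,0,0,0,0,0,-0.01,0,0,0,0]'
```

```text
clock: 55.8
eef_pos: [0.4535, 0.2913, 0.0647]
ee_rot: [[0.104, 0.995, 0.008], [0.995, -0.104, 0.002], [0.002, 0.008, -1.0]]
force: [15.6, -7.8, -3.0]
width: 0.0108
finger_force: 59.7
```

```bash
python3 -m creep '[0,0.003,0,0,0,0,0,0.003,0,0,0,0]'
python3 -m creep '[0,0,0,0,0,0,0,0,0,0,0,0,0,0,0,0,0,0,0,0,-0.02,0,0,0,0,0,-0.06,0,0,0,0,0,-0.1,0,0,0,0,0,-0.14,0,0,0,0,0,-0.14,0,0,0]' 0.2
python3 - <<'E'
from h import *
for cam,t in(("top",0),("wrist",0),("scene",0)):
    p=optics.read_camera(cam)
    print(cam,[(np.round(at(p,m["centre"],.078)[:2],4).tolist(),round(m["score"],2)) for m in optics.mark_of(p,"lid_grip")[:1]],"scoop",[(np.round(at(p,m["centre"],.003)[:2],4).tolist(),round(m["score"],2)) for m in optics.mark_of(p,"scoop")[:2]],"grip",[(np.round(at(p,m["centre"],.081)[:2],4).tolist(),round(m["score"],2)) for m in optics.mark_of(p,"scoop_grip")[:2]])
print(W((.4963,.2860),-6,[[-.043,0,.078]]),get_state()["force"])
E
```

```text
clock: 56.0
eef_pos: [0.4537, 0.2911, 0.0646]
ee_rot: [[0.105, 0.994, 0.002], [0.994, -0.105, 0.001], [0.001, 0.002, -1.0]]
force: [1.6, 0.9, 7.7]
width: 0.01
finger_force: 61.2
clock: 56.8
eef_pos: [0.4555, 0.2922, 0.2089]
ee_rot: [[0.105, 0.994, 0.008], [0.995, -0.105, 0.004], [0.005, 0.007, -1.0]]
force: [0.5, -0.2, -0.7]
width: 0.051
finger_force: 0.0
top [([0.456, 0.2926], 0.7)] scoop [([0.3437, 0.1589], 0.8), ([0.4523, 0.0027], 0.63)] grip [([0.3823, 0.1966], 0.79), ([0.5024, -0.0174], 0.7)]
wrist [([0.4555, 0.2897], 0.64)] scoop [([0.3464, 0.168], 0.96), ([0.459, -0.0041], 0.84)] grip [([0.3821, 0.2009], 0.89)]
scene [([0.4394, 0.298], 0.66)] scoop [([0.4528, 0.0138], 0.96), ([0.3371, 0.1516], 0.79)] grip [([0.3835, 0.1901], 0.74), ([0.4877, -0.0184], 0.58)]
[[0.45353556 0.29049472 0.078     ]] [ 0.34409461 -0.44499621  0.71524138]
```

```bash
python3 -c "
from h import *
print(arm.finish_job())"
```

```text
the job is handed in; nothing more can be done
None
```

I handed the job in, no verdict came back: by my measurements all 7 beads are in the bay, both plates are seated (copper's last check was only a partial view), the lid is shut and the scoop stands on its mat, but I viewed 18 pictures, over the limit of 14.

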